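Pack a sauce jar in a clamshell gift case

TASK

Pack the red sauce jar for a customer: stand it upright in the round nest of the open gift case, setting it down rather than dropping it. Then swing the upper half of the case over until it sits fully shut, edge to edge on the lower half, and only then slide the red-gripped bolt over the lid's tongue to its end stop. Leave the other goods on the counter as they are.

Things in the scene. Friction and masses are not known exactly. Their poses are not given: they have to be found in the camera images.
- jar: the jar to pack: red jar, paper label, black lid; a cylinder 56 mm in diameter and 80 mm tall, about 0.3 kg, loose and standing on the counter. Origin: centre of its underside, z up.
- case: lower half of a dark wooden gift case, fixed to the counter: open box 130 (x) x 120 (y) x 50 mm high, walls 5 mm, cork insert whose top is 30 mm above the counter. Along its -y side a ledge 130 mm long, 50 mm wide, 44 mm high carries the bolt; the hinge is on its +y side. Origin: centre of the box's underside; x along the hinge, z up. Place and yaw vary.
- case_nest (a point): centre of the floor of the round nest in the insert, on the box's centre, 8 mm above the counter: 62 mm in diameter, 22 mm deep below the insert's top. Axes as the case's. A jar in it reaches 88 mm above the counter.
- lid (a joint): opening angle of the case's upper half, rad: 0 = shut with its rim edge to edge on the lower half, 1.57 = upright, at most 2.4 (leaning outward over +y). Starts between 1.7 and 2.1. The hinge is stiff (about 0.3 N m): the lid stays wherever it is left and must be pushed all the way.
- lid_hinge (a point): middle of the hinge line, 60 mm from the case's centre to +y, 50 mm above the counter. Frame turns with the lid: x along the hinge, -y across the lid to its free rim, z from rim plane to outer face. The lid is a shell 130 (x) x 120 (y -120 to 0) x 50 mm (z 0 to 50), walls 5 mm, outside dark wood with two brass strips. Shut, it makes the case 100 mm high.
- lid_rim (a point): middle of the lid's free rim, 120 mm from the hinge line; frame as lid_hinge. A brass tongue 24 mm wide and 5 mm thick sticks out 20 mm from this rim, 35 mm to +x.
- bolt (a joint): travel of the steel slide bolt along the ledge to the case's +x, m: starts at 0 to 0.012 (open), end stop at 0.05, where its plate lies over the lid's tongue. Friction about 2.5 N.
- bolt_grip (a point): centre of the top of the bolt's upright red grip, 98 mm above the counter; the grip is 16 (x) x 24 (y) mm and 36 mm tall, its steel plate 18 mm high lies below it and extends 50 mm to +x from its centre. Its centre line lies 92 mm from the case's centre line, 32 mm outside the box. Axes as the case's.
- honey: bystander: yellow honey jar with white lid, same size as the red jar. Origin: centre of its underside.
- bottle: bystander: green bottle, 52 mm in diameter, 160 mm tall. Origin: centre of its underside.
- spool: bystander: wooden spool, 70 mm in diameter, 46 mm tall. Origin: centre of its underside.
Mind the look-alikes: they are no part of the job. Leave any turquoise look-alike of the jar alone.

How it is judged:
By the outcome, as a careful person would: the job done as asked, in the order asked, and still so for the second after the job is handed in, with the robot touching nothing.
It also fails if it takes over 61 s, if anything falls off the work surface, if the arm or the gripper's body presses on something with over 40 N, if the wrist force passes 120 N, or if a joint passes its speed limit or range.

ROBOT

A 7-joint arm with a two-finger parallel gripper is mounted at the origin on the work surface. World frame = base frame: x ahead of the robot, y to its left, z up, the work surface at z = 0. Lengths are in m, angles in rad, forces in N, time in s.
With the tool pointing down it reaches from about 0.4 to 0.85 m from the base axis. Payload 10.4 kg.
Tool frame: the origin (TCP) lies midway between the tips of the shut fingers; the grasp point (between the pads) lies r.grip_point_offset behind it (r.grip_point_offset is the distance from the TCP to the grasp point, in m); z points along the fingers, y is the line along which they close (so a half turn about z gives the same grasp; the last joint's range is limited). The gripper opens to 87 mm and grips with 3 to 60 N. Pads are 19 mm wide; open, the fingers measure 117 mm over their backs; the gripper's body (75 mm by 190 mm) begins 51 mm behind the grasp point.
Start: joints at [1.209, 0.332, -0.065, 1.46, 0.022, 1.35, -0.088], TCP at [0.208, -0.589, 0.193] pointing down, gripper open.
Joint ranges: [-2.6, 2.6], [-0.5, 2.12], [-1.47, 1.34], [0.16, 2.42], [-1.27, 4.41], [0.06, 2.06], [-2.6, 2.6]. Speed limits (rad/s): [2.22, 2.22, 2.79, 2.79, 3.14, 3.14, 3.14].

INTERFACE

Orientations are given as a unit quaternion [x, y, z, w].
In Python, from bench import r gives the robot as it stands.
- The arm moves only by the tool play_rows, never from a script. Its arguments are lists of equal length, an entry for each row: "claw": the closure, from 0 (fully open) to 1 (shut); "delta_pos": the shift along the tool's x, y, z scaled (see below), a list of three; "delta_rot": the turn, a rotation vector about the tool's x, y, z scaled (see below), a list of three. A call has 1 to 8 rows; each row shifts and turns the commanded pose from where the row before left it, along the tool's axes as they then stand; what a row does not reach is not made up. The controller multiplies each number of a shift by 200 mm and each number of a turn by pi rad. A row lasts 1/10 s, in which the tool goes at most 50 mm and 8.59 degrees, less where a joint would pass 70% of its speed; a pose out of reach is approached as far as the arm can. A call with a number of a shift or a turn outside -1 to 1 is refused whole. A call with a gripper value outside its range is refused whole. The fingers move at their own pace and stop on an object; "squeeze" is the grip in N (left out, the last holds). Time passes only in rows, so rows that do not move let the fingers close. It gives the time, the measured TCP pose, the force, the opening and the grip force at its end, in the units of the state.
- r.read_state(): the state, without advancing time (a new reading comes with each control period).
- r.camera(name): name is "side" or "top" or "wrist"; returns a dict with "pixels" (384x512x3 uint8, red, green, blue), "camera_matrix" (3x3 intrinsics, pixels), "D" ([k1, k2, p1, p2, k3] as OpenCV has them; the pictures are not rectified), "cam_to_world" (4x4, takes a point from camera to world coordinates); the wrist camera has in their place "hand_eye" (4x4, takes a point from camera to tool coordinates, whose origin is the TCP and whose axes are the flange's). Camera axes: x right, y up, looking along -z (the intrinsics and any distortion apply to the point x, -y, -z); pixel columns grow to the right and rows downward; lengths in m; the calibration is good to about 2 mm. A picture is of the moment at which its call begins: read the wrist's pose just before it. There is no depth.
- r.close_job(): hands the job in; it is judged then, once.
The state is a dict: "time": time; "joint_positions": joint angles; "joint_vel": joint speeds; "joint_torque": joint torques, N m; "ee_pos": TCP position; "eef_rot": TCP orientation; "ft_force": force on the tool from outside, world axes, zero at the start; "torque": the same for the moment, N m; "width": finger opening in m; "grip_force": force on a finger pad.
Only numpy, scipy, OpenCV 4.12 (cv2) and the standard library are available. Lean on these libraries where they do the work, as an engineer would, in place of code of your own. Each camera call takes 0.05 s, during which the arm holds its last target. There are 200 camera calls.

## Working session

There is one attempt and no reset: what is moved stays moved. The work goes in short steps, Python scripts to look and compute and a tool call to move; the robot and the scene stay as the last step left them, time stands still between calls to the robot, and variables do not carry over. Pictures are saved under pics/ and viewed, at most 10 in all, crops included, and the job is handed in when it is done.

Besides the shell and the picture viewer there is one more tool, called after "Emit:" as name(argument=value, ...), one argument or row to a line, values as JSON. play_rows: Moves the arm, as the interface text tells. Shifts and turns lie within -1 to 1; 1 stands for 200 mm of shift or pi rad of turn. Its arguments: {"type":"object","properties":{"claw":{"type":"array"},"delta_pos":{"type":"array"},"delta_rot":{"type":"array"},"squeeze":{"type":"number"}},"required":["claw","delta_pos","delta_rot"]}

```bash
ls; mkdir -p pics; python3 - <<'E'
from bench import r
import cv2,numpy as np,pickle
s=r.read_state();print(s,r.grip_point_offset)
d={n:r.camera(n) for n in("side","top")}
pickle.dump(d,open('c0.pkl','wb'))
for n in d:
    cv2.imwrite(f'pics/{n}0.png',d[n]["pixels"][:,:,::-1]);print(n,d[n]["camera_matrix"],d[n]["D"],d[n]["cam_to_world"])
E
```

```text
pics
{'time': 0.0, 'joint_positions': array([ 1.20940611,  0.33289547, -0.06469905,  1.46093342,  0.02160166,
        1.34985469, -0.08850912]), 'joint_vel': array([ 5.70222710e-04,  1.05045748e-03, -1.24350632e-03, -5.94887461e-04,
       -9.71688046e-04, -7.03564352e-05, -1.14892828e-03]), 'joint_torque': array([-9.97892203e-04, -6.23255181e+01,  2.37148470e-02, -3.89895952e+01,
       -6.15258445e-02,  3.97784798e-02,  1.80192037e-04]), 'ee_pos': array([ 0.20757263, -0.58908785,  0.19184298]), 'eef_rot': array([ 9.85685742e-01,  1.68591611e-01, -1.49086284e-04, -6.81583290e-04]), 'ft_force': array([ 1.19079034,  0.24369108, -0.53050624]), 'torque': array([ 0.021301  , -0.00425135,  0.01727547]), 'grip_force': 0.0, 'width': 0.08726502230479975} 0.0187
side [[370.59776438   0.         249.1215128 ]
 [  0.         370.59776438 192.72231945]
 [  0.           0.           1.        ]] [0.02808111 0.         0.         0.         0.        ] [[ 0.97652293  0.13812918 -0.16529762  0.45450507]
 [-0.21508373  0.66765871 -0.71272073 -0.70143325]
 [ 0.01191487  0.73154096  0.68169338  0.64255182]
 [ 0.          0.          0.          1.        ]]
top [[432.98853415   0.         253.93698117]
 [  0.         432.98853415 193.6896954 ]
 [  0.           0.           1.        ]] [-0.0920046  0.         0.         0.         0.       ] [[ 0.01393952  0.98929319 -0.14527445  0.45023646]
 [-0.99989077  0.01307753 -0.00688686 -0.11721704]
 [-0.00491329  0.14535458  0.98936743  1.20017437]
 [ 0.          0.          0.          1.        ]]
```

View pics/top0.png

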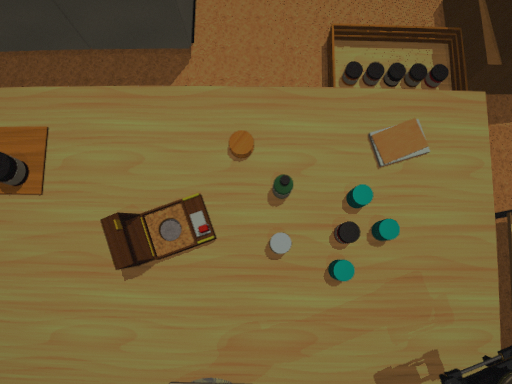

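View pics/side0.png

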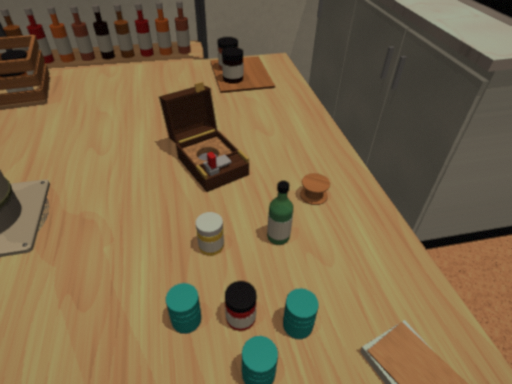

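The top view shows black-lidded jars at (348,233), (10,170) on a board, and five in a crate (353–438,72). It also shows turquoise jars at (360,196), (386,230) and (342,270), honey at (280,243), bottle at (284,186), spool at (241,144), and the case at (160,230) with the red grip at (203,229). In the side view, (240,305) has a black lid with red and a label, so it fits the red jar. I'll confirm with an enlarged crop.

```bash
cat >h.py <<'E'
import cv2,numpy as np
def ray(c,uv):
    p=cv2.undistortPoints(np.array([[uv]],float),c["camera_matrix"],c["D"])[0,0]
    T=c["cam_to_world"]; return T[:3,3],T[:3,:3]@np.array([p[0],-p[1],-1.])
def onz(c,uv,z):
    o,d=ray(c,uv); return o+d*(z-o[2])/d[2]
def proj(c,P):
    T=np.linalg.inv(c["cam_to_world"]);q=(T[:3,:3]@np.atleast_2d(P).T).T+T[:3,3]
    q=q*[1,-1,-1]; return cv2.projectPoints(q,np.zeros(3),np.zeros(3),c["camera_matrix"],c["D"])[0][:,0]
def blobs(m,amin=15):
    n,l,s,c=cv2.connectedComponentsWithStats(m.astype(np.uint8)); return [(s[i].tolist(),c[i].round(1).tolist()) for i in range(1,n) if s[i][4]>=amin]
E
python3 - <<'E'
import pickle,cv2,numpy as np
from h import *
d=pickle.load(open('c0.pkl','rb'))
t,s=d["top"]["pixels"],d["side"]["pixels"]
f=lambda p,x,y,w,h,k:cv2.resize(p[y:y+h,x:x+w,::-1],None,fx=k,fy=k,interpolation=cv2.INTER_CUBIC)
a=f(t,95,185,130,95,6)[:, :780]
b=np.hstack([f(t,320,205,62,55,5)[:, :310][:275],f(s,190,270,90,55,5)])
b=b[:, :780]; im=np.zeros((600,780,3),np.uint8)
a=cv2.resize(a,(444,325)); a=f(t,95,185,130,95,3.4)
im[:a.shape[0],:a.shape[1]]=a; c=f(s,155,75,100,120,2.7); im[:c.shape[0],444:444+c.shape[1]]=c
im[325:600,:b.shape[1]]=b
cv2.imwrite('pics/crop1.png',im)
for n in d:
    h=cv2.cvtColor(d[n]["pixels"],cv2.COLOR_RGB2HSV).astype(int);H,S,V=h[...,0],h[...,1],h[...,2]
    print(n,'red',blobs(((H<6)|(H>172))&(S>150)&(V>70),8))
    print(' dark',[q for q in blobs(V<55,60)])
    print(' turq',[q for q in blobs((H>75)&(H<100)&(S>140),60)])
E
```

```text
side red [([135, 16, 13, 8, 43], [140.3, 21.1]), ([27, 25, 15, 5, 42], [33.4, 27.0]), ([207, 152, 9, 16, 87], [211.7, 158.6]), ([230, 307, 25, 11, 90], [242.8, 313.9])]
 dark [([195, 0, 13, 58, 425], [201.1, 24.2]), ([474, 0, 38, 18, 350], [498.5, 5.5]), ([93, 12, 16, 24, 249], [100.2, 25.5]), ([0, 23, 21, 14, 114], [8.0, 31.7]), ([116, 24, 12, 10, 81], [121.8, 28.6]), ([218, 37, 25, 29, 563], [230.0, 51.1]), ([31, 41, 7, 25, 81], [34.1, 53.4]), ([0, 48, 27, 12, 224], [13.0, 54.1]), ([101, 50, 14, 9, 93], [107.7, 54.6]), ([38, 56, 6, 25, 76], [40.2, 68.1]), ([0, 71, 25, 6, 98], [11.4, 73.8]), ([223, 76, 20, 7, 81], [232.0, 79.7]), ([160, 89, 56, 54, 1795], [187.9, 112.6]), ([177, 131, 71, 60, 1067], [211.5, 165.1]), ([278, 181, 11, 14, 119], [282.6, 187.5]), ([0, 187, 20, 40, 481], [9.3, 208.4]), ([422, 226, 90, 23, 758], [467.2, 236.9]), ([226, 282, 30, 31, 787], [240.1, 297.2]), ([283, 308, 12, 28, 193], [287.9, 322.4]), ([242, 363, 11, 21, 117], [245.6, 374.2])]
 turq [([167, 284, 33, 48, 1251], [183.6, 307.4]), ([284, 290, 34, 48, 1268], [299.7, 312.9]), ([243, 337, 34, 47, 1392]
[... 465 characters left out ...]
 [374.3, 71.3]), ([383, 63, 65, 24, 906], [415.7, 73.7]), ([0, 152, 18, 31, 408], [7.0, 167.6]), ([12, 162, 17, 24, 96], [22.9, 175.9]), ([279, 175, 11, 12, 96], [284.2, 180.6]), ([346, 190, 16, 18, 121], [351.9, 200.6]), ([142, 201, 39, 56, 126], [154.7, 221.8]), ([495, 210, 17, 22, 115], [504.1, 216.3]), ([117, 213, 38, 56, 526], [130.4, 238.4]), ([372, 220, 15, 21, 139], [376.9, 231.6]), ([337, 222, 23, 21, 378], [347.8, 232.1]), ([158, 237, 58, 22, 78], [187.6, 247.9]), ([328, 260, 10, 20, 81], [331.6, 268.8]), ([439, 345, 73, 39, 1305], [484.0, 371.1])]
 turq [([347, 185, 26, 23, 436], [359.5, 196.0]), ([372, 219, 27, 21, 463], [385.5, 229.3]), ([329, 260, 25, 21, 429], [341.1, 269.7])]
```

View pics/crop1.png

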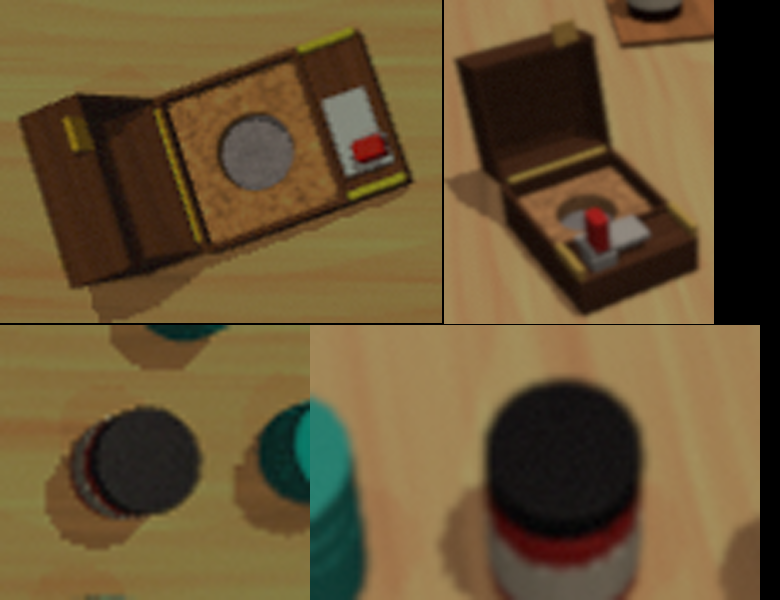

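The crop confirms the target. The jar at top (349.4,232.2) has a black lid, red body and paper label, and stands among the three turquoise look-alikes. The nest is at about (170,230), the ledge corners at (200,194.4) and (215.6,238.5), and the lid tongue at about (118,224).

```bash
python3 - <<'E'
import pickle,cv2,numpy as np
from h import *
from scipy.spatial.transform import Rotation as R
d=pickle.load(open('c0.pkl','rb')); c=d["top"]; p=c["pixels"]
h=cv2.cvtColor(p,cv2.COLOR_RGB2HSV).astype(int);H,S,V=h[...,0],h[...,1],h[...,2]
print('jar',onz(c,(349.4,232.2),.08))
m=np.zeros(V.shape,bool); m[210:250,152:190]=1
g=m&(S<70)&(V>60)
for b in blobs(g,50):
    print('nest',b,onz(c,b[1],.008),onz(c,b[1],.03))
A=onz(c,(200,194.4),.044);B=onz(c,(215.6,238.5),.044);print(A,B,np.linalg.norm(A-B))
x=(A-B)[:2];x/=np.linalg.norm(x);y=np.array([-x[1],x[0]]);print('yaw',np.degrees(np.arctan2(x[1],x[0])),'centre from ledge',(A+B)[:2]/2+y*.110)
def tri(u,v):
    o1,d1=ray(c,u);o2,d2=ray(d["side"],v);k=np.linalg.lstsq(np.c_[d1,-d2],o2-o1,rcond=None)[0];P=o1+k[0]*d1;Q=o2+k[1]*d2;return (P+Q)/2,np.linalg.norm(P-Q)
print('grip',onz(c,(202.9,227.5),.098))
# side: ledge far corners, 2.7x crop offset 155,75 minus 444
f=lambda a,b:((a-444)/2.7+155,b/2.7+75)
s=d["side"]
C=onz(s,f(696,243),.044);D=onz(s,f(585,292),.044);print('side ledge',C,D)
# lid free-edge corners: outer/rim corners in both
print('tongue',tri((95+78/3.4,185+133/3.4),f(566,33)))
for n,z in(("honey",(280.5,243)),):print(n,onz(c,z,.08))
print(onz(c,(284.5,181),.16),onz(c,(241,144),.046))
for t in((363,194),(388.5,229),(344,270)):print('turq',onz(c,t,.08))
q=R.from_quat([0.98568,0.16859,0,0]).as_matrix();print(q.round(3))
E
```

```text
jar [ 0.51711601 -0.35822793  0.08      ]
nest ([160, 219, 21, 22, 343], [170.3, 229.5]) [0.52222653 0.12078773 0.008     ] [0.52089805 0.11639567 0.03      ]
[0.6161355  0.03662822 0.044     ] [ 0.49800326 -0.00872354  0.044     ] 0.12653856637632957
yaw 21.002127790896644 centre from ledge [0.51764509 0.11664472]
grip [0.52322808 0.0193652  0.098     ]
side ledge [0.62018152 0.02705116 0.044     ] [ 0.50722899 -0.02166008  0.044     ]
tongue (array([0.52605015, 0.21475728, 0.17424757]), np.float64(0.006387692006520915))
honey [ 0.48729815 -0.17960294  0.08      ]
[ 0.63523706 -0.18408081  0.16      ] [ 0.75706437 -0.07175887  0.046     ]
turq [ 0.6176811 -0.3959     0.08     ]
turq [ 0.52639391 -0.46120937  0.08      ]
turq [ 0.42005785 -0.34304675  0.08      ]
[[ 0.943  0.332  0.   ]
 [ 0.332 -0.943  0.   ]
 [ 0.     0.    -1.   ]]
```

Emit:
play_rows(
  claw=[0,0,0,0,0,0,0,0],
  delta_pos=[
    [0.18,-0.06,0],
    [0.18,-0.06,0],
    [0.18,-0.06,0],
    [0.18,-0.06,0],
    [0.18,-0.06,0],
    [0.18,-0.06,0],
    [0.18,-0.06,0],
    [0.18,-0.06,0],
  ],
  delta_rot=[
    [0,0,0],
    [0,0,0],
    [0,0,0],
    [0,0,0],
    [0,0,0],
    [0,0,0],
    [0,0,0],
    [0,0,0],
  ],
  squeeze=15,
)

```text
time: 0.9
ee_pos: [0.4483, -0.402, 0.1924]
eef_rot: [0.986, 0.169, -0.0, -0.0]
ft_force: [0.4, -0.9, 0.1]
width: 0.0868
grip_force: 0.0
```

```bash
cat >to.py <<'E'
# usage: to.py x y z heading_of_tool_y_deg -> remaining shift (in units, current tool axes) and turn
import sys,numpy as np
from bench import r
from scipy.spatial.transform import Rotation as R
def go(x,y,z,hd):
    s=r.read_state();q=R.from_quat(s["eef_rot"]);a=np.radians(hd)
    ty=np.array([np.cos(a),np.sin(a),0]);tz=np.array([0,0,-1.]);T=R.from_matrix(np.c_[np.cross(ty,tz),ty,tz])
    D=np.array([x,y,z])-s["ee_pos"]
    print('t%.2f'%s["time"],'tcp',s["ee_pos"].round(4),'F',s["ft_force"].round(1),'w%.4f g%.1f'%(s["width"],s["grip_force"]))
    print('shift now-axes',(q.inv().apply(D)/.2).round(4),'goal-axes',(T.inv().apply(D)/.2).round(4),'turn',((q.inv()*T).as_rotvec()/np.pi).round(4))
if __name__=="__main__":go(*map(float,sys.argv[1:]))
E
python3 to.py .517 -.358 .14 -53
```

```text
t0.90 tcp [ 0.4483 -0.402   0.1924] F [ 0.4 -0.9  0.1] w0.0868 g0.0
shift now-axes [ 0.3972 -0.0935  0.2617] goal-axes [0.4068 0.0308 0.2618] turn [-0.0001  0.0001 -0.0977]
```

Emit:
play_rows(
  claw=[0,0,0,0,0,0,0],
  delta_pos=[
    [0,0,0],
    [0,0,0],
    [0,0,0],
    [0.136,0.01,0.06],
    [0.136,0.01,0.1],
    [0.135,0.01,0.1],
    [0,0,0],
  ],
  delta_rot=[
    [0,0,-0.033],
    [0,0,-0.033],
    [0,0,-0.032],
    [0,0,0],
    [0,0,0],
    [0,0,0],
    [0,0,0],
  ],
)

```text
time: 1.6
ee_pos: [0.5177, -0.3541, 0.137]
eef_rot: [0.947, 0.32, -0.001, -0.003]
ft_force: [0.2, 0.3, 0.1]
width: 0.0868
grip_force: 0.0
```

```bash
python3 to.py .517 -.358 .0413 -53; python3 - <<'E'
from bench import r
import cv2,pickle,numpy as np
s=r.read_state();w=r.camera("wrist");pickle.dump((s,w),open('w1.pkl','wb'))
cv2.imwrite('pics/w1.png',w["pixels"][:,:,::-1]);print(w["hand_eye"],w["camera_matrix"],w["D"])
E
```

```text
t1.60 tcp [ 0.5177 -0.3541  0.137 ] F [0.2 0.3 0.1] w0.0868 g0.0
shift now-axes [-0.0148  0.016   0.4785] goal-axes [-0.0143  0.0134  0.4786] turn [-0.0018 -0.0002  0.0021]
[[-1.96852774e-04  9.58608149e-01  2.84728603e-01  7.81345496e-02]
 [ 9.99999113e-01 -1.86281935e-04  1.31853272e-03  8.29726697e-04]
 [ 1.31699601e-03  2.84728611e-01 -9.58607263e-01 -1.92519079e-01]
 [ 0.00000000e+00  0.00000000e+00  0.00000000e+00  1.00000000e+00]] [[289.77806702   0.         253.25876492]
 [  0.         289.77806702 196.5115537 ]
 [  0.           0.           1.        ]] [-0.05808819  0.          0.          0.          0.        ]
```

View pics/w1.png

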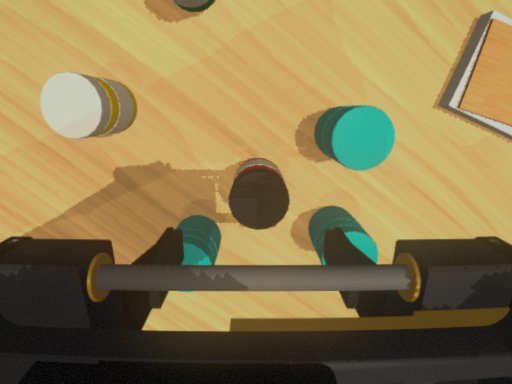

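The wrist view shows the jar's lid centred at about (259,200), with turquoise jars at (361,137), (195,250) and (345,245).

```bash
cat >>h.py <<'E'
def wc(s,w):
    from scipy.spatial.transform import Rotation as R
    T=np.eye(4);T[:3,:3]=R.from_quat(s["eef_rot"]).as_matrix();T[:3,3]=s["ee_pos"]
    return dict(w,cam_to_world=T@w["hand_eye"])
E
python3 - <<'E'
import pickle
from h import *
c=wc(*pickle.load(open('w1.pkl','rb')))
print(onz(c,(259,200),.08),onz(c,(361,138),.08)); print(proj(c,[[.517,-.358,.08]]))
E
```

```text
[ 0.5215437 -0.3579033  0.08     ] [ 0.61841378 -0.39319776  0.08      ]
[[256.01531472 203.8677433 ]]
```

Emit:
play_rows(
  claw=[0,0,0,0,0,0,0.5,0.7],
  delta_pos=[
    [-0.006,0.02,0],
    [0,0,0.12],
    [0,0,0.12],
    [0,0,0.12],
    [0,0,0.1],
    [0,0,0.018],
    [0,0,0],
    [0,0,0],
  ],
  delta_rot=[
    [0,0,0],
    [0,0,0],
    [0,0,0],
    [0,0,0],
    [0,0,0],
    [0,0,0],
    [0,0,0],
    [0,0,0],
  ],
  squeeze=15,
)

```text
time: 2.45
ee_pos: [0.518, -0.364, 0.0467]
eef_rot: [0.948, 0.317, 0.001, 0.001]
ft_force: [-0.2, -0.1, 0.3]
width: 0.0783
grip_force: 0.0
```

Emit:
play_rows(
  claw=[1,1,1,1],
  delta_pos=[
    [0,0,0],
    [0,0,0],
    [0,0,0],
    [0,0,0],
  ],
  delta_rot=[
    [0,0,0],
    [0,0,0],
    [0,0,0],
    [0,0,0],
  ],
  squeeze=20,
)

```text
time: 2.85
ee_pos: [0.5177, -0.3627, 0.0456]
eef_rot: [0.948, 0.318, 0.0, 0.0]
ft_force: [-1.8, 1.6, 5.2]
width: 0.055
grip_force: 20.0
```

Emit:
play_rows(
  claw=[1,1,1,1,1,1,1,1],
  delta_pos=[
    [0,0,-0.1],
    [0,0,-0.16],
    [0,0,-0.18],
    [0,0,-0.18],
    [0,0,-0.16],
    [0,0,0],
    [0,0,0],
    [0,0,0],
  ],
  delta_rot=[
    [0,0,0],
    [0,0,0],
    [0,0,-0.045],
    [0,0,-0.045],
    [0,0,-0.045],
    [0,0,-0.045],
    [0,0,-0.045],
    [0,0,-0.045],
  ],
)

```text
time: 3.65
ee_pos: [0.5173, -0.3629, 0.2007]
eef_rot: [0.731, 0.682, -0.0, -0.0]
ft_force: [-0.0, -0.0, -3.7]
width: 0.0548
grip_force: 20.0
```

Emit:
play_rows(
  claw=[1,1,1,1],
  delta_pos=[
    [0,0,0],
    [0,0,0],
    [0,0,0],
    [0,0,0],
  ],
  delta_rot=[
    [0,0,-0.045],
    [0,0,-0.045],
    [0,0,-0.045],
    [0,0,-0.006],
  ],
)

```text
time: 4.05
ee_pos: [0.5172, -0.3629, 0.2005]
eef_rot: [0.565, 0.825, -0.0, -0.0]
ft_force: [0.2, 0.0, -2.7]
width: 0.0548
grip_force: 20.0
```

```bash
python3 to.py .520 .118 .2 21
```

```text
t4.05 tcp [ 0.5172 -0.3629  0.2005] F [ 0.2  0.  -2.7] w0.0548 g20.0
shift now-axes [2.237  0.8823 0.0033] goal-axes [2.2399 0.8749 0.0023] turn [-0.0001 -0.0002  0.0011]
```

Emit:
play_rows(
  claw=[1,1,1,1,1,1,1,1],
  delta_pos=[
    [0.12,0.047,0],
    [0.2,0.079,0],
    [0.22,0.087,0],
    [0.22,0.087,0],
    [0.22,0.087,0],
    [0.22,0.087,0],
    [0.22,0.087,0],
    [0.12,0.047,0],
  ],
  delta_rot=[
    [0,0,0],
    [0,0,0],
    [0,0,0],
    [0,0,0],
    [0,0,0],
    [0,0,0],
    [0,0,0],
    [0,0,0],
  ],
)

```text
time: 4.85
ee_pos: [0.52, -0.027, 0.2013]
eef_rot: [0.566, 0.824, 0.0, 0.0]
ft_force: [1.1, -0.5, -2.3]
width: 0.055
grip_force: 20.0
```

Emit:
play_rows(
  claw=[1,1,1],
  delta_pos=[
    [0.12,0.047,0],
    [0.06,0.024,0],
    [0,0,0],
  ],
  delta_rot=[
    [0,0,0],
    [0,0,0],
    [0,0,0],
  ],
)

```text
time: 5.15
ee_pos: [0.5207, 0.0086, 0.2011]
eef_rot: [0.566, 0.825, 0.0, -0.0]
ft_force: [0.1, -0.8, -3.2]
width: 0.0546
grip_force: 20.0
```

```bash
python3 to.py .520 .118 .2 21; python3 - <<'E'
from bench import r
import cv2,pickle,numpy as np
from h import *
s=r.read_state();w=r.camera("wrist");pickle.dump((s,w),open('w2.pkl','wb'))
c=wc(s,w);print(proj(c,[[.52,.118,.03],[.52,.118,.008]]))
cv2.imwrite('pics/w2.png',w["pixels"][:,:,::-1])
E
```

```text
t5.15 tcp [0.5207 0.0086 0.2011] F [ 0.1 -0.8 -3.2] w0.0546 g20.0
shift now-axes [0.5116 0.1935 0.0056] goal-axes [0.5119 0.1927 0.0054] turn [ 0.0001 -0.0001  0.0005]
[[285.67272202  89.71034796]
 [283.77303585  90.93822389]]
```

View pics/w2.png

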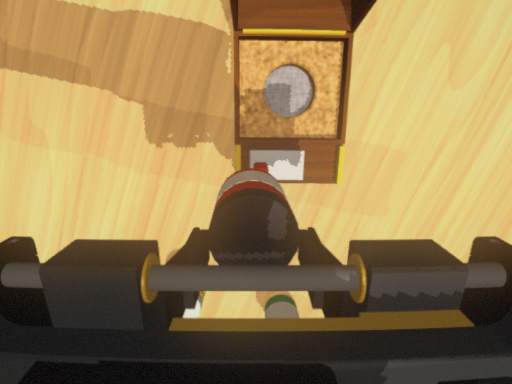

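The wrist view shows the nest at about (289,91), the box square to the picture (so a yaw of about 21° holds), and the held jar upright with its lid at about (255,228).

```bash
python3 - <<'E'
import pickle,cv2
from h import *
s,w=pickle.load(open('w2.pkl','rb'));c=wc(s,w);p=w["pixels"]
h=cv2.cvtColor(p,cv2.COLOR_RGB2HSV).astype(int);H,S,V=h[...,0],h[...,1],h[...,2]
g=np.zeros(V.shape,bool);g[55:125,255:325]=1;g&=(S<90)
for b in blobs(g,100):print(b,onz(c,b[1],.008),onz(c,b[1],.03))
n=blobs(g,100)[0][0];u=(n[0]+n[2]/2-.5,n[1]+n[3]/2-.5);print(u,onz(c,u,.008),onz(c,u,.03))
y=np.zeros(V.shape,bool);y[20:45,230:360]=1;y&=(H>22)&(H<35)&(S>170)&(V>120)
for b in blobs(y,100):
    a=b[0];P=onz(c,(a[0],b[1][1]),.05);Q=onz(c,(a[0]+a[2],b[1][1]),.05);print(b,P,Q)
ys,xs=np.nonzero(y);k=np.polyfit(xs,ys,1);f=lambda x:onz(c,(x,np.polyval(k,x)),.05);P,Q=f(xs.min()),f(xs.max());print('yaw',np.degrees(np.arctan2(*(Q-P)[1::-1])),(P+Q)/2,np.linalg.norm(P-Q))
d=(V<50);d[:170]=0
for q in (213,255,297):print(onz(c,(q,228),s["ee_pos"][2]+.0344)-s["ee_pos"])
E
```

```text
([264, 66, 48, 51, 1946], [287.7, 90.7]) [0.5245142  0.12007293 0.008     ] [0.52268398 0.11784147 0.03      ]
(287.5, 91.0) [0.52441842 0.11964671 0.008     ] [0.52259367 0.11743957 0.03      ]
([243, 29, 104, 5, 369], [295.1, 30.7]) [0.45231421 0.15565894 0.05      ] [0.55688274 0.19714957 0.05      ]
yaw 20.73156915709734 [0.50412792 0.17619473 0.05      ] 0.11145387361488346
[-0.02639103  0.00210081  0.0344    ]
[-0.0033064   0.01100632  0.0344    ]
[0.01981288 0.01987254 0.0344    ]
```

```bash
python3 - <<'E'
import pickle,cv2
from h import *
s,w=pickle.load(open('w2.pkl','rb'));c=wc(s,w);p=w["pixels"].astype(int)
print(p[160:200:2,246].tolist())
y=np.array([-.358,.934])
for v in(168,170,172):print(v,(onz(c,(250,v),s["ee_pos"][2]-.0456)-s["ee_pos"])[:2]@y-.028)
# lid's +x lower edge and top edge candidates: contrast-stretch
q=np.clip((p[175:270:3,250].sum(1)),0,999);print(q.tolist())
E
python3 to.py .523 .119 .2 21
```

```text
[[112, 73, 44], [108, 71, 42], [108, 71, 39], [108, 73, 42], [117, 62, 35], [132, 79, 57], [142, 123, 99], [142, 125, 100], [141, 124, 100], [142, 124, 101], [162, 141, 116], [129, 55, 33], [129, 54, 32], [133, 55, 34], [94, 54, 35], [75, 56, 38], [76, 53, 38], [76, 55, 39], [78, 59, 41], [78, 58, 41]]
168 0.003851092085861988
170 0.002156523311776095
172 0.0004555530703852541
[371, 365, 264, 216, 217, 158, 166, 184, 165, 169, 162, 152, 149, 159, 153, 141, 144, 137, 138, 139, 130, 115, 133, 125, 120, 115, 170, 174, 160, 121, 160, 200]
t5.20 tcp [0.5208 0.0066 0.2009] F [ 0.6 -1.  -2.8] w0.0544 g20.0
shift now-axes [0.5206 0.2116 0.0044] goal-axes [0.5206 0.2117 0.0047] turn [-0.0001  0.0001 -0.0001]
```

Emit:
play_rows(
  claw=[1,1,1,1,1,1,1,1],
  delta_pos=[
    [0.12,0.05,0],
    [0.15,0.062,0],
    [0.15,0.062,0],
    [0.086,0.038,0.1],
    [0,0,0.16],
    [0,0,0.16],
    [0,0,0.15],
    [0,0,0],
  ],
  delta_rot=[
    [0,0,0],
    [0,0,0],
    [0,0,0],
    [0,0,0],
    [0,0,0],
    [0,0,0],
    [0,0,0],
    [0,0,0],
  ],
)

```text
time: 6.0
ee_pos: [0.5219, 0.1135, 0.0832]
eef_rot: [0.568, 0.823, -0.003, -0.002]
ft_force: [0.2, -0.3, -3.2]
width: 0.0547
grip_force: 20.0
```

```bash
python3 to.py .523 .119 .0536 21; python3 - <<'E'
from bench import r
import cv2,pickle,numpy as np
d={n:r.camera(n) for n in("side","top","wrist")};pickle.dump((r.read_state(),d),open('c3.pkl','wb'))
f=lambda p,x,y,w,h,k:cv2.resize(p[y:y+h,x:x+w,::-1],None,fx=k,fy=k,interpolation=cv2.INTER_CUBIC)
a=f(d["side"]["pixels"],145,60,120,140,4);b=cv2.resize(d["wrist"]["pixels"][:,:,::-1],(320,240));c=f(d["top"]["pixels"],100,180,128,100,2.5)
im=np.zeros((560,800,3),np.uint8);im[:,:480]=a;im[:240,480:]=b;im[240:490,480:800]=c
cv2.imwrite('pics/c3.png',im)
for i in range(4):print(r.read_state()["ee_pos"])
E
```

```text
t6.00 tcp [0.5219 0.1135 0.0832] F [ 0.2 -0.3 -3.2] w0.0547 g20.0
shift now-axes [0.0234 0.0158 0.1478] goal-axes [0.0235 0.0148 0.1478] turn [-0.0022 -0.0003 -0.0009]
[0.5251796  0.11586429 0.0884267 ]
[0.5251796  0.11586429 0.0884267 ]
[0.5251796  0.11586429 0.0884267 ]
[0.5251796  0.11586429 0.0884267 ]
```

View pics/c3.png

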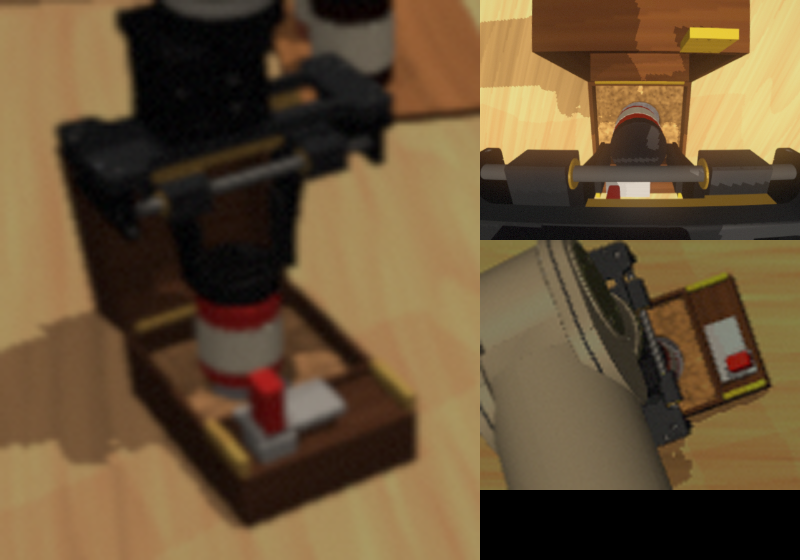

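The jar hangs upright over the nest, clear of the lid and the bolt. I'll lower it gently.

Emit:
play_rows(
  claw=[1,1,1,1,1],
  delta_pos=[
    [0,0,0],
    [0,0,0.04],
    [0,0,0.04],
    [0,0,0.02],
    [0,0,0],
  ],
  delta_rot=[
    [0,0,0],
    [0,0,0],
    [0,0,0],
    [0,0,0],
    [0,0,0],
  ],
)

```text
time: 6.65
ee_pos: [0.5241, 0.1166, 0.0664]
eef_rot: [0.566, 0.824, 0.0, -0.0]
ft_force: [2.1, 0.9, -4.8]
width: 0.0549
grip_force: 19.9
```

```bash
python3 to.py .524 .1162 .0536 21; python3 - <<'E'
from bench import r
import cv2
from h import *
s=r.read_state();w=r.camera("wrist")
p=w["pixels"][90:290,130:390,::-1];cv2.imwrite('pics/w4.png',cv2.resize(p,None,fx=3,fy=3,interpolation=cv2.INTER_CUBIC))
E
python3 to.py .524 .1162 .0536 21
```

```text
t6.65 tcp [0.5241 0.1166 0.0664] F [ 2.1  0.9 -4.8] w0.0549 g19.9
shift now-axes [-0.0017 -0.0011  0.0642] goal-axes [-0.0017 -0.0011  0.0642] turn [-0.     -0.      0.0002]
t6.70 tcp [0.5241 0.1167 0.0667] F [ 1.3 -0.4 -3.8] w0.0548 g19.9
shift now-axes [-0.0022 -0.0012  0.0657] goal-axes [-0.0021 -0.0012  0.0657] turn [-0.     -0.0001  0.0002]
```

View pics/w4.png

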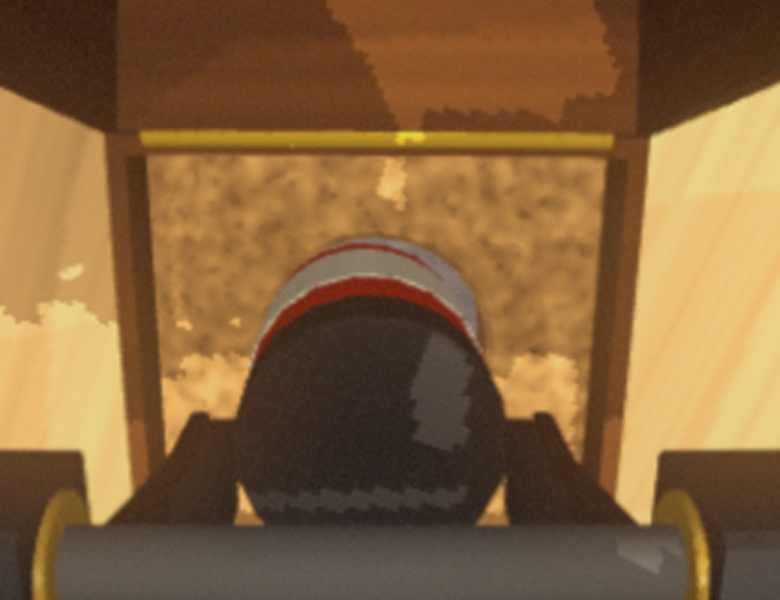

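The jar is inside the nest opening, touching nothing, and about 1–2 mm too far left (the nest floor shows at the right, (470,290) in the crop). I'll nudge it +y and lower further.

Emit:
play_rows(
  claw=[1,1,1,1,1,1],
  delta_pos=[
    [0,0.006,0],
    [0,0,0.02],
    [0,0,0.02],
    [0,0,0.015],
    [0,0,0.005],
    [0,0,0],
  ],
  delta_rot=[
    [0,0,0],
    [0,0,0],
    [0,0,0],
    [0,0,0],
    [0,0,0],
    [0,0,0],
  ],
)

```text
time: 7.3
ee_pos: [0.525, 0.117, 0.0548]
eef_rot: [0.566, 0.824, -0.0, -0.0]
ft_force: [0.6, -0.7, -2.8]
width: 0.0549
grip_force: 20.0
```

Emit:
play_rows(
  claw=[1,1,1],
  delta_pos=[
    [0,0,0.005],
    [0,0,0.004],
    [0,0,0],
  ],
  delta_rot=[
    [0,0,0],
    [0,0,0],
    [0,0,0],
  ],
)

```text
time: 7.6
ee_pos: [0.5253, 0.117, 0.0537]
eef_rot: [0.566, 0.824, -0.0, 0.0]
ft_force: [-1.3, -0.8, 3.1]
width: 0.0545
grip_force: 20.0
```

Emit:
play_rows(
  claw=[0.5,0.3,0.2,0.2],
  delta_pos=[
    [0,0,0],
    [0,0,0],
    [0,0,0],
    [0,0,0],
  ],
  delta_rot=[
    [0,0,0],
    [0,0,0],
    [0,0,0],
    [0,0,0],
  ],
)

```text
time: 8.0
ee_pos: [0.5253, 0.1172, 0.0532]
eef_rot: [0.566, 0.824, 0.0, 0.0]
ft_force: [0.4, 0.1, 0.5]
width: 0.0673
grip_force: 0.0
```

Emit:
play_rows(
  claw=[0.2,0.2,0.2,0.2,0.2,0.2,0.2,0.2],
  delta_pos=[
    [0,0,-0.05],
    [0,0,-0.1],
    [0,0,-0.15],
    [0,0,-0.2],
    [0,0,-0.2],
    [0,0,-0.1],
    [0,0,-0.1],
    [0,0,0],
  ],
  delta_rot=[
    [0,0,0],
    [0,0,0],
    [0,0,0],
    [0,0,0],
    [0,0,0],
    [0,0,0],
    [0,0,0],
    [0,0,0],
  ],
)

```text
time: 8.8
ee_pos: [0.5264, 0.1178, 0.2367]
eef_rot: [0.566, 0.824, 0.002, 0.002]
ft_force: [0.0, 0.0, 0.4]
width: 0.0695
grip_force: 0.0
```

```bash
python3 to.py .44 .33 .2 21; python3 - <<'E'
from bench import r
import cv2,pickle
from h import *
s=r.read_state();d={n:r.camera(n) for n in("side","wrist")};pickle.dump((s,d),open('c5.pkl','wb'))
f=lambda p,x,y,w,h,k:cv2.resize(p[y:y+h,x:x+w,::-1],None,fx=k,fy=k,interpolation=cv2.INTER_CUBIC)
a=f(d["side"]["pixels"],145,60,120,140,3);b=d["wrist"]["pixels"][:384,40:480,::-1]
im=np.zeros((420,800,3),np.uint8);im[:,:360]=a;im[:384,360:]=b
cv2.imwrite('pics/c5.png',im)
E
```

```text
t8.80 tcp [0.5264 0.1178 0.2367] F [0.  0.  0.4] w0.0695 g0.0
shift now-axes [ 1.1455 -0.0231  0.1821] goal-axes [ 1.1452 -0.0232  0.1835] turn [0.0016 0.0004 0.0003]
```

View pics/c5.png

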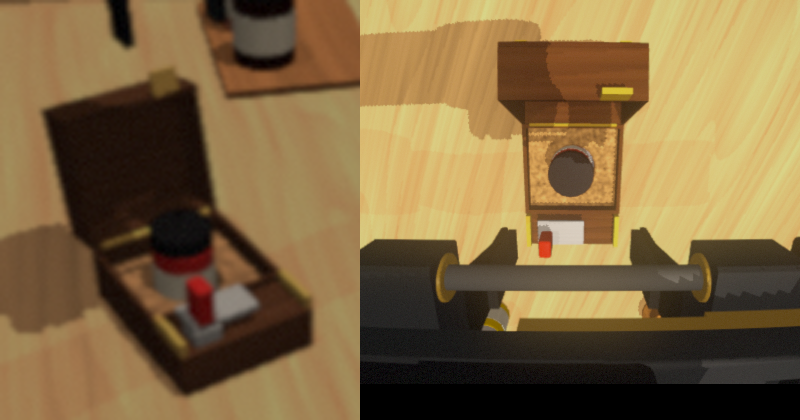

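The jar stands upright in the nest; the lid is open, with the tongue at (617,91) in the composite and the bolt still open. Next I go behind the lid with the fingers shut.

Emit:
play_rows(
  claw=[1,1,1,1,1,1,1,1],
  delta_pos=[
    [0.1,0,0],
    [0.2,0,0],
    [0.2,0,0],
    [0.2,0,0],
    [0.2,0,0],
    [0.1,0,0],
    [0,0,0.15],
    [0,0,0],
  ],
  delta_rot=[
    [0,0,0],
    [0,0,0],
    [0,0,0],
    [0,0,0],
    [0,0,0],
    [0,0,0],
    [0,0,0],
    [0,0,0],
  ],
)

```text
time: 9.7
ee_pos: [0.4513, 0.3028, 0.1995]
eef_rot: [0.565, 0.825, -0.003, -0.001]
ft_force: [-0.8, -0.7, -0.3]
width: 0.0138
grip_force: 0.0
```

```bash
cat >cs.py <<'E'
import numpy as np
from bench import r
s=r.read_state();c=np.array([.523,.119]);a=np.radians(21);x=np.array([np.cos(a),np.sin(a)]);y=np.array([-x[1],x[0]])
d=s["ee_pos"][:2]-c;print('t%.2f case x %.4f y %.4f z %.4f'%(s["time"],d@x,d@y,s["ee_pos"][2]),'F case',(s["ft_force"][:2]@x).round(1),(s["ft_force"][:2]@y).round(1),s["ft_force"][2].round(1),'q',s["joint_positions"].round(2),'w',s["width"].round(4))
E
python3 cs.py;python3 to.py .45 .3 .13 21
python3 - <<'E'
from bench import r
import cv2
from h import *
d=r.camera("side");f=d["pixels"][20:200,120:280,::-1]
cv2.imwrite('pics/s6.png',cv2.resize(f,None,fx=3,fy=3,interpolation=cv2.INTER_CUBIC))
E
```

```text
t9.70 tcp [0.4513 0.3028 0.1995] F [-0.8 -0.7 -0.3] w0.0138 g0.0
shift now-axes [-0.0103 -0.009   0.3477] goal-axes [-0.0106 -0.0111  0.3476] turn [-0.0019  0.0003  0.0007]Traceback (most recent call last):
  File "cs.py", line 4, in <module>
    d=s["ee_pos"][:2]-c;print('t%.2f case x %.4f y %.4f z %.4f'%(s["time"],d@x,d@y,s["ee_pos"][2]),'F case',(s["ft_force"][:2]@x).round(1),(s["ft_force"][:2]@y).round(1),s["ft_force"][2].round(1),'q',s["joint_positions"].round(2),'w',s["width"].round(4))
                                                                                                                                                                                                                                          ^^^^^^^^^^^^^^^^
AttributeError: 'float' object has no attribute 'round'
```

View pics/s6.png

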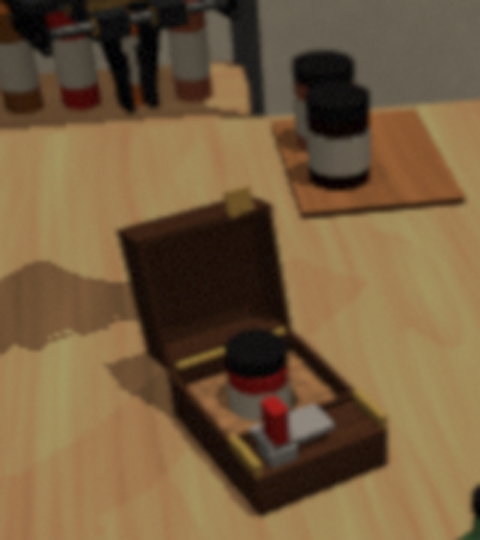

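The fingers are behind and above the lid, clear of it (tips at about (135,100) in the crop). I'll go down and start pushing.

Emit:
play_rows(
  claw=[1,1,1,1,1,1,1,1],
  delta_pos=[
    [0,0,0.15],
    [0,0,0.15],
    [0,0,0.03],
    [-0.05,0,0],
    [-0.05,0,0],
    [-0.05,0,0],
    [0,0,0],
    [0,0,0],
  ],
  delta_rot=[
    [0,0,0],
    [0,0,0],
    [0,0,0],
    [0,0,0],
    [0,0,0],
    [0,0,0],
    [0,0,0],
    [0,0,0],
  ],
)

```text
time: 10.55
ee_pos: [0.4647, 0.2754, 0.1379]
eef_rot: [0.567, 0.824, 0.0, 0.0]
ft_force: [-0.4, 0.5, -0.1]
width: 0.0003
grip_force: 0.0
```

```bash
sed -i 's/s\["width"\].round(4)/round(s["width"],4)/;s/s\["ft_force"\]\[2\].round(1)/round(float(s["ft_force"][2]),1)/' cs.py; python3 cs.py
```

```text
t10.55 case x 0.0016 y 0.1669 z 0.1379 F case -0.2 0.6 -0.1 q [ 0.15  0.3  -0.9   1.72  0.25  1.23 -0.44] w 0.0003
```

Emit:
play_rows(
  claw=[1,1,1,1,1,1],
  delta_pos=[
    [-0.04,0,-0.01],
    [-0.04,0,-0.01],
    [-0.04,0,-0.01],
    [-0.04,0,-0.01],
    [-0.04,0,-0.01],
    [-0.04,0,-0.01],
  ],
  delta_rot=[
    [0,0,0],
    [0,0,0],
    [0,0,0],
    [0,0,0],
    [0,0,0],
    [0,0,0],
  ],
)

```text
time: 11.15
ee_pos: [0.4817, 0.2301, 0.1494]
eef_rot: [0.566, 0.824, -0.0, 0.0]
ft_force: [-0.1, 0.7, -0.1]
width: 0.0
grip_force: 0.0
```

```bash
python3 cs.py
```

```text
t11.15 case x 0.0012 y 0.1186 z 0.1494 F case 0.2 0.7 -0.1 q [ 0.24  0.27 -0.89  1.72  0.22  1.25 -0.33] w 0.0
```

Emit:
play_rows(
  claw=[1,1,1,1],
  delta_pos=[
    [-0.034,0,-0.013],
    [-0.034,0,-0.013],
    [-0.034,0,-0.013],
    [-0.034,0,-0.012],
  ],
  delta_rot=[
    [0,0,0],
    [0,0,0],
    [0,0,0],
    [0,0,0],
  ],
)

```text
time: 11.55
ee_pos: [0.4914, 0.2051, 0.1597]
eef_rot: [0.566, 0.824, 0.0, 0.0]
ft_force: [-0.4, 0.5, -0.9]
width: 0.0004
grip_force: 0.0
```

```bash
python3 cs.py; python3 - <<'E'
from bench import r
import cv2
from h import *
d=r.camera("side");f=d["pixels"][40:200,130:270,::-1]
cv2.imwrite('pics/s7.png',cv2.resize(f,None,fx=3,fy=3,interpolation=cv2.INTER_CUBIC))
E
```

```text
t11.55 case x 0.0013 y 0.0917 z 0.1597 F case -0.2 0.7 -0.9 q [ 0.29  0.25 -0.88  1.72  0.2   1.27 -0.27] w 0.0004
```

View pics/s7.png

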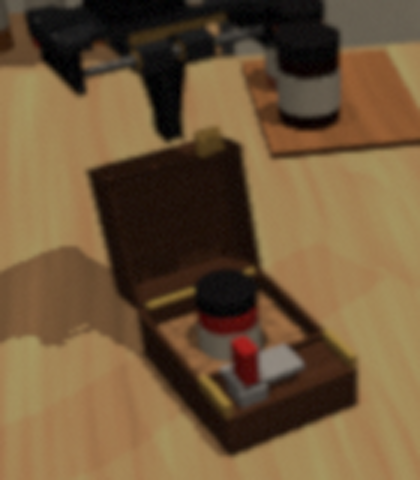

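Contact isn't evident: the tip at (170,137) may be riding above the lid's rim ((90,170) to (240,143)). I'll estimate the lid angle from the rim corners.

```bash
python3 - <<'E'
import pickle
from h import *
from scipy.optimize import least_squares
from bench import r
d=r.camera("side");a=np.radians(21);X=np.array([np.cos(a),np.sin(a),0]);Y=np.array([-X[1],X[0],0]);Z=np.array([0,0,1.]);C=np.array([.523,.119,0])
def P(x,yl,zl,th):
    d_=-Y*np.cos(th)+Z*np.sin(th);n=Y*np.sin(th)+Z*np.cos(th);return C+.06*Y+.05*Z+x*X-yl*d_+zl*n
for th in(1.2,1.4,1.6,1.7,1.8,1.9,2.0,2.1):print(th,proj(d,[P(-.065,-.12,0,th),P(.065,-.12,0,th),P(.035,-.14,0.0025,th)]).round(1).tolist())
o=r.read_state()["ee_pos"];print('tip',proj(d,[o,C+.092*Y+.15*Z]).round(1))
E
```

```text
1.2 [[176.0, 114.5], [222.0, 100.3], [212.4, 97.3]]
1.4 [[171.6, 108.0], [217.4, 94.4], [207.0, 90.3]]
1.6 [[167.4, 103.2], [212.9, 90.0], [201.7, 85.4]]
1.7 [[165.5, 101.5], [210.7, 88.5], [199.2, 83.7]]
1.8 [[163.7, 100.3], [208.6, 87.5], [196.8, 82.6]]
1.9 [[162.0, 99.5], [206.6, 86.9], [194.6, 82.0]]
2.0 [[160.5, 99.3], [204.8, 86.7], [192.6, 82.0]]
2.1 [[159.2, 99.4], [203.1, 87.0], [190.7, 82.5]]
tip [[186.9  95.4]
 [186.6  98.8]]
```

```bash
cat >tg.py <<'E'
import pickle,cv2
from h import *
from bench import r
a=np.radians(21);X=np.array([np.cos(a),np.sin(a),0]);Y=np.array([-X[1],X[0],0]);C=np.array([.523,.119,0])
def tongue(p,x0,x1,y0,y1):
    h=cv2.cvtColor(p,cv2.COLOR_RGB2HSV).astype(int);m=np.zeros(p.shape[:2],bool);m[y0:y1,x0:x1]=1
    return blobs(m&(h[...,0]>20)&(h[...,0]<36)&(h[...,1]>110)&(h[...,2]>70),6)
E
python3 - <<'E'
from tg import *
d0=pickle.load(open('c0.pkl','rb'));s5,d5=pickle.load(open('c5.pkl','rb'));s3,d3=pickle.load(open('c3.pkl','rb'))
T=lambda p,*b:tongue(p,*b)
print('top0',T(d0["top"]["pixels"],100,135,205,250));print('side0',T(d0["side"]["pixels"],185,215,75,100));print('side5',T(d5["side"]["pixels"],185,215,75,100))
print('w5',T(d5["wrist"]["pixels"],260,330,70,110));print('w3',T(d3["wrist"]["pixels"],310,430,30,100))
s=r.read_state();w=r.camera("wrist");n=r.camera("side")
pickle.dump((s,w,n),open('c8.pkl','wb'))
print('side now',T(n["pixels"],185,215,75,100));print('w now',T(w["pixels"],150,450,60,380))
# pixel rows along the finger column in side view
print(n["pixels"][70:105,187].sum(1).tolist())
print(d5["side"]["pixels"][70:105,187].sum(1).tolist())
print('jar lid proj',proj(n,[C+[0,0,.088]]))
dk=np.abs(n["pixels"].astype(int)-d5["side"]["pixels"]).sum(2)>40;dk[:,:150]=0;dk[:,240:]=0;print('changed rows',[(i,int(dk[i].sum())) for i in range(70,125,3)])
E
python3 cs.py
```

```text
top0 [([100, 205, 35, 15, 247], [111.3, 209.8]), ([114, 220, 7, 10, 31], [116.5, 224.6]), ([100, 227, 3, 5, 11], [101.1, 229.0]), ([100, 234, 9, 16, 104], [103.1, 242.8])]
side0 []
side5 []
w5 [([329, 70, 1, 17, 17], [329.0, 78.0]), ([281, 87, 32, 13, 348], [296.2, 92.5]), ([328, 105, 2, 5, 7], [328.7, 107.4])]
w3 [([321, 43, 94, 41, 2914], [367.3, 62.7]), ([401, 86, 29, 14, 165], [420.0, 94.0])]
side now []
w now [([224, 60, 5, 7, 23], [225.5, 62.5]), ([239, 60, 82, 44, 1929], [277.7, 76.5]), ([297, 60, 30, 67, 146], [311.0, 91.9]), ([295, 60, 42, 84, 594], [316.5, 98.5]), ([310, 60, 140, 205, 11488], [397.4, 156.8]), ([331, 78, 10, 22, 33], [335.7, 88.2]), ([248, 105, 23, 8, 115], [259.2, 108.5]), ([327, 104, 3, 6, 7], [327.9, 106.6]), ([164, 144, 10, 4, 27], [168.9, 145.2]), ([150, 153, 21, 60, 537], [156.1, 177.3]), ([175, 153, 20, 12, 89], [180.3, 160.4]), ([359, 161, 3, 6, 7], [359.6, 163.4]), ([432, 206, 4, 5, 8], [433.9, 208.5]), ([415, 225, 35, 39, 504], [438.2, 250.4]), ([154, 227, 2, 5, 7], [154.7, 229.4]), ([291, 236, 51, 5, 154], [313.8, 237.9]), ([189, 238, 7, 2, 13], [191.9, 238.5]), ([368, 289, 70, 42, 1546], [398.2, 307.8]), ([415, 288, 35, 42, 281], [436.1, 316.5])]
[24, 34, 22, 25, 16, 18, 28, 16, 23, 22, 23, 32, 15, 26, 21, 63, 171, 277, 259, 148, 78, 63, 70, 66, 57, 59, 53, 57, 54, 58, 52, 61, 55, 53, 60]
[28, 22, 22, 27, 61, 165, 285, 366, 384, 389, 385, 384, 386, 388, 392, 388, 387, 362, 284, 179, 130, 121, 118, 118, 99, 75, 59, 60, 56, 51, 56, 62, 56, 58, 61]
jar lid proj [[204.87187892 135.00123633]]
changed rows [(70, 17), (73, 11), (76, 12), (79, 12), (82, 12), (85, 10), (88, 12), (91, 15), (94, 7), (97, 0), (100, 0), (103, 0), (106, 0), (109, 0), (112, 0), (115, 0), (118, 0), (121, 0), (124, 9)]
t11.75 case x 0.0013 y 0.0922 z 0.1595 F case 0.4 1.0 0.3 q [ 0.29  0.25 -0.88  1.72  0.2   1.27 -0.27] w 0.0008
```

```bash
python3 - <<'E'
from tg import *
d0=pickle.load(open('c0.pkl','rb'));s5,d5=pickle.load(open('c5.pkl','rb'));s3,d3=pickle.load(open('c3.pkl','rb'))
s3=dict(s3); 
R=[ray(d0["top"],(116.5,224.6)),ray(wc(s5,d5["wrist"]),(296.2,92.5)),ray(wc(s3,d3["wrist"]),(367.3,62.7))]
def tri(R):
    A=0;b=0
    for o,d in R:
        d=d/np.linalg.norm(d);M=np.eye(3)-np.outer(d,d);A=A+M;b=b+M@o
    P=np.linalg.solve(A,b);return P,[round(float(np.linalg.norm(np.cross(P-o,d/np.linalg.norm(d)))),4) for o,d in R]
for q in(R,R[:2],R[1:],[R[0],R[2]]):
    P,e=tri(q);D=P-C;print(P.round(4),e,'case x %.4f y %.4f z %.4f'%(D@X,D@Y,D[2]),'theta',np.arctan2(D[2]-.05,.06-D@Y))
# lid outline in side0: dark mask extents
p=d5["side"]["pixels"].astype(int).sum(2)
for u in(165,175,187,195,205):print(u,p[80:112,u].tolist())
E
```

```text
[0.5233 0.2146 0.1878] [0.0027, 0.0023, 0.0009] case x 0.0346 y 0.0892 z 0.1878 theta 1.779309297659256
[0.5234 0.2158 0.1839] [0.0025, 0.0025] case x 0.0350 y 0.0902 z 0.1839 theta 1.7926985545489298
[0.5266 0.2167 0.1786] [0.0002, 0.0002] case x 0.0383 y 0.0900 z 0.1786 theta 1.7997633596937923
[0.5198 0.2098 0.2018] [0.0004, 0.0004] case x 0.0296 y 0.0859 z 0.2018 theta 1.7396429994735996
165 [374, 374, 378, 372, 376, 374, 372, 372, 365, 367, 365, 363, 360, 330, 242, 132, 82, 77, 74, 68, 63, 49, 45, 48, 46, 48, 48, 46, 55, 37, 44, 50]
175 [378, 380, 381, 382, 381, 382, 380, 383, 384, 381, 374, 328, 205, 120, 94, 80, 67, 71, 54, 53, 54, 55, 56, 51, 53, 50, 57, 46, 51, 62, 56, 67]
187 [385, 384, 386, 388, 392, 388, 387, 362, 284, 179, 130, 121, 118, 118, 99, 75, 59, 60, 56, 51, 56, 62, 56, 58, 61, 63, 57, 64, 59, 57, 65, 49]
195 [362, 367, 364, 334, 276, 241, 218, 192, 169, 157, 153, 126, 100, 78, 64, 55, 54, 60, 58, 56, 62, 56, 56, 56, 58, 47, 54, 52, 58, 55, 61, 50]
205 [377, 379, 375, 376, 365, 315, 202, 146, 136, 115, 70, 55, 46, 43, 42, 47, 51, 45, 48, 47, 48, 48, 50, 42, 46, 52, 49, 56, 46, 61, 56, 50]
```

```bash
python3 - <<'E'
from tg import *
s,w,n=pickle.load(open('c8.pkl','rb'));c=wc(s,w)
tz=lambda k:np.array([0,0,k])
for nm,o in(('s6',np.array([.4513,.3028,.1995])),('now',s["ee_pos"])):
    print(nm,[(k,proj(n,[o+tz(k)])[0].round(1).tolist()) for k in(0,.01,.02,.03,.04)])
q=cv2.imread('pics/s6.png').astype(int).sum(2)[1::3,1::3]   # offset 120,20
for u in range(158,176,3):print(u,q[25:50,u-120].tolist())
print('now tip cols');p=n["pixels"].astype(int).sum(2)
for u in range(180,194,2):print(u,p[76:96,u].tolist())
print('tongue in wrist now if unmoved',proj(c,[[.5266,.2167,.1786],[.5234,.2158,.1839]]).round(1).tolist(),w["pixels"][76,277].tolist())
print('TCP in wrist',proj(c,[s["ee_pos"],s["ee_pos"]+tz(.028)]).round(1).tolist())
E
```

```text
s6 [(0, [167.0, 66.1]), (0.01, [166.5, 62.5]), (0.02, [165.9, 58.9]), (0.03, [165.4, 55.2]), (0.04, [164.8, 51.5])]
now [(0, [186.9, 95.4]), (0.01, [186.5, 92.0]), (0.02, [186.1, 88.4]), (0.03, [185.7, 84.8]), (0.04, [185.3, 81.2])]
158 [47, 66, 94, 111, 126, 135, 140, 158, 181, 194, 208, 220, 225, 217, 238, 294, 347, 357, 358, 361, 360, 360, 363, 361, 364]
161 [23, 14, 19, 16, 20, 12, 16, 7, 7, 25, 54, 119, 172, 203, 234, 296, 343, 348, 349, 349, 349, 349, 349, 348, 351]
164 [199, 198, 181, 143, 106, 96, 94, 83, 70, 69, 70, 85, 131, 186, 232, 294, 345, 357, 362, 363, 368, 367, 371, 373, 372]
167 [48, 45, 57, 55, 58, 68, 62, 79, 92, 132, 188, 216, 222, 223, 245, 298, 348, 367, 373, 374, 371, 369, 372, 372, 373]
170 [24, 26, 26, 16, 22, 25, 28, 32, 33, 42, 96, 168, 208, 232, 288, 344, 364, 373, 375, 378, 374, 373, 371, 369, 368]
173 [186, 181, 187, 186, 190, 184, 174, 171, 163, 163, 179, 206, 217, 232, 290, 340, 360, 372, 376, 374, 376, 376, 376, 373, 372]
now tip cols
180 [248, 266, 278, 290, 305, 322, 335, 357, 367, 375, 382, 376, 378, 347, 261, 138, 76, 64, 71, 80]
182 [21, 38, 44, 52, 68, 86, 102, 139, 213, 296, 354, 374, 368, 321, 193, 92, 65, 65, 71, 74]
184 [31, 13, 15, 18, 17, 10, 9, 13, 40, 107, 200, 298, 327, 241, 120, 73, 61, 71, 63, 61]
186 [21, 27, 35, 24, 24, 35, 25, 21, 29, 44, 115, 231, 272, 170, 85, 59, 64, 61, 57, 52]
188 [22, 22, 15, 23, 24, 23, 27, 33, 35, 87, 211, 306, 253, 139, 69, 70, 67, 59, 47, 48]
190 [165, 178, 183, 178, 159, 147, 140, 140, 131, 158, 234, 263, 185, 120, 93, 75, 59, 60, 42, 48]
192 [343, 349, 349, 354, 351, 351, 358, 353, 347, 334, 320, 229, 145, 116, 100, 83, 65, 51, 59, 56]
tongue in wrist now if unmoved [[309.8, 236.4], [306.2, 239.5]] [228, 204, 129]
TCP in wrist [[253.4, 224.2], [253.5, 241.1]]
```

The rim is unmoved, and the side view twice puts the real fingertips about 27 mm above the reported TCP. So the fingers passed over the lid. I'll back off, go lower and push again.

Emit:
play_rows(
  claw=[1,1,1,1,1,1,1,1],
  delta_pos=[
    [0.1,0,0],
    [0.15,0,0],
    [0.15,0,0],
    [0.05,0,0.06],
    [0,0,0.1],
    [0,0,0.08],
    [-0.06,0,0],
    [-0.06,0,0],
  ],
  delta_rot=[
    [0,0,0],
    [0,0,0],
    [0,0,0],
    [0,0,0],
    [0,0,0],
    [0,0,0],
    [0,0,0],
    [0,0,0],
  ],
)

```text
time: 12.55
ee_pos: [0.4679, 0.2657, 0.1112]
eef_rot: [0.566, 0.824, -0.0, -0.0]
ft_force: [0.8, -0.4, 1.2]
width: 0.0004
grip_force: 0.0
```

Emit:
play_rows(
  claw=[1,1,1,1],
  delta_pos=[
    [-0.03,0,0],
    [-0.03,0,0],
    [-0.03,0,0],
    [0,0,0],
  ],
  delta_rot=[
    [0,0,0],
    [0,0,0],
    [0,0,0],
    [0,0,0],
  ],
)

```text
time: 12.95
ee_pos: [0.4744, 0.2513, 0.1127]
eef_rot: [0.566, 0.824, 0.001, 0.0]
ft_force: [-0.2, 2.7, 3.8]
width: 0.0005
grip_force: 1.5
```

```bash
python3 cs.py
```

```text
t12.95 case x 0.0021 y 0.1409 z 0.1127 F case 0.8 2.6 3.8 q [ 0.19  0.32 -0.89  1.76  0.26  1.18 -0.4 ] w 0.0005
```

Emit:
play_rows(
  claw=[1,1,1,1],
  delta_pos=[
    [-0.035,0,-0.015],
    [-0.035,0,-0.015],
    [-0.035,0,-0.015],
    [0,0,0],
  ],
  delta_rot=[
    [0,0,0],
    [0,0,0],
    [0,0,0],
    [0,0,0],
  ],
)

```text
time: 13.35
ee_pos: [0.4822, 0.231, 0.1215]
eef_rot: [0.566, 0.824, 0.001, 0.0]
ft_force: [0.0, 1.9, 0.9]
width: 0.0006
grip_force: 0.8
```

```bash
python3 cs.py; python3 - <<'E'
from tg import *
s=r.read_state();w=r.camera("wrist");c=wc(s,w);Z=np.array([0,0,1.])
def P(x,yl,zl,th):
    d_=-Y*np.cos(th)+Z*np.sin(th);n=Y*np.sin(th)+Z*np.cos(th);return C+.06*Y+.05*Z+x*X-yl*d_+zl*n
for th in(1.4,1.57,1.8):print(th,proj(c,[P(.035,-.13,0,th)]).round(0).tolist())
print(tongue(w["pixels"],270,360,190,300))
E
```

```text
t13.35 case x 0.0020 y 0.1192 z 0.1215 F case 0.7 1.8 0.9 q [ 0.23  0.3  -0.88  1.76  0.25  1.2  -0.35] w 0.0006
1.4 [[307.0, 379.0]]
1.57 [[310.0, 354.0]]
1.8 [[312.0, 309.0]]
[([309, 190, 29, 18, 281], [321.6, 197.3]), ([328, 190, 21, 32, 218], [337.2, 203.8]), ([339, 194, 21, 41, 166], [350.0, 212.6]), ([354, 231, 6, 10, 24], [356.8, 234.9]), ([355, 238, 5, 11, 33], [357.8, 243.2])]
```

Emit:
play_rows(
  claw=[1,1,1,1,1],
  delta_pos=[
    [-0.034,0,-0.015],
    [-0.034,0,-0.015],
    [-0.034,0,-0.013],
    [-0.034,0,-0.012],
    [0,0,0],
  ],
  delta_rot=[
    [0,0,0],
    [0,0,0],
    [0,0,0],
    [0,0,0],
    [0,0,0],
  ],
)

```text
time: 13.9
ee_pos: [0.4916, 0.2037, 0.1315]
eef_rot: [0.567, 0.824, -0.001, 0.0]
ft_force: [-0.9, -0.0, -0.7]
width: 0.0002
grip_force: 0.1
```

```bash
python3 cs.py; cat >lid.py <<'E'
# left lid edge in the side view per row -> compare with model's left rim corner
from tg import *
n=r.camera("side");_,d5=pickle.load(open('c5.pkl','rb'));p=n["pixels"].astype(int).sum(2);p5=d5["side"]["pixels"].astype(int).sum(2)
for v in range(98,135,6):print(v,'left dark edge now/before',[int(np.argmax(q[v,140:215]<150))+140 for q in(p,p5)],'changed',int((np.abs(p-p5)[v,150:240]>40).sum()))
E
python3 lid.py
```

```text
t13.90 case x 0.0011 y 0.0903 z 0.1315 F case -0.8 0.3 -0.7 q [ 0.28  0.28 -0.87  1.75  0.23  1.22 -0.29] w 0.0002
98 left dark edge now/before [171, 160] changed 63
104 left dark edge now/before [168, 161] changed 46
110 left dark edge now/before [168, 163] changed 20
116 left dark edge now/before [168, 164] changed 12
122 left dark edge now/before [168, 166] changed 13
128 left dark edge now/before [168, 167] changed 23
134 left dark edge now/before [170, 169] changed 23
```

```bash
python3 - <<'E'
from tg import *
n=r.camera("side");Z=np.array([0,0,1.]);p=n["pixels"].astype(int).sum(2)
def P(x,yl,zl,th):
    d_=-Y*np.cos(th)+Z*np.sin(th);n=Y*np.sin(th)+Z*np.cos(th);return C+.06*Y+.05*Z+x*X-yl*d_+zl*n
for th in(1.1,1.2,1.3,1.4,1.5,1.6,1.8):
    print(th,'rimL,outL,rimR,outR,hingeoutL',proj(n,[P(-.065,-.12,0,th),P(-.065,-.12,.05,th),P(.065,-.12,0,th),P(.065,-.12,.05,th),P(-.065,0,.05,th)]).round(0).tolist())
o=r.read_state()["ee_pos"];print('tip',proj(n,[o+[0,0,.02],o+[0,0,.028],o+[0,0,.04]]).round(1).tolist())
for v in range(84,128,3):print(v,' '.join('%3d'%a for a in p[v,155:235:3]))
E
```

```text
1.1 rimL,outL,rimR,outR,hingeoutL [[178.0, 118.0], [169.0, 102.0], [224.0, 104.0], [215.0, 89.0], [166.0, 129.0]]
1.2 rimL,outL,rimR,outR,hingeoutL [[176.0, 114.0], [167.0, 100.0], [222.0, 100.0], [213.0, 87.0], [166.0, 130.0]]
1.3 rimL,outL,rimR,outR,hingeoutL [[174.0, 111.0], [165.0, 98.0], [220.0, 97.0], [210.0, 85.0], [166.0, 131.0]]
1.4 rimL,outL,rimR,outR,hingeoutL [[172.0, 108.0], [163.0, 96.0], [217.0, 94.0], [208.0, 84.0], [166.0, 132.0]]
1.5 rimL,outL,rimR,outR,hingeoutL [[169.0, 105.0], [161.0, 96.0], [215.0, 92.0], [206.0, 83.0], [166.0, 133.0]]
1.6 rimL,outL,rimR,outR,hingeoutL [[167.0, 103.0], [159.0, 95.0], [213.0, 90.0], [204.0, 83.0], [167.0, 135.0]]
1.8 rimL,outL,rimR,outR,hingeoutL [[164.0, 100.0], [157.0, 96.0], [209.0, 87.0], [200.0, 84.0], [167.0, 138.0]]
tip [[187.1, 98.3], [186.8, 95.6], [186.3, 91.4]]
84 376 349 359 371 381 383 383 387 365  63  27  27 132 371 377 379 377 382 375 378 364 237 279 277 265 258 262
87 373 376 366 365 384 386 381 389 380 162  20  29 148 372 377 379 315 210 157 168 365 290 284 275 278 285 296
90 372 379 373 363 382 393 388 385 379 2
[... 711 characters left out ...]
  35  59 364 380 371 384 390
111 369 359 376 374 210  49  41  80  47  43  47  55  51  48  50  44  43  51  42  48  39 109 375 381 379 384 394
114 371 359 375 372 250  46  41  27  49  52  43  53  42  58  41  54  44  47  53  42  40 146 379 384 379 385 387
117 368 360 371 373 251  42  40  39  48  47  41  48  42  45  45  46  47  46  46  46  41 191 380 385 379 382 386
120 367 358 370 374 249  38  34  43  49  48  50  47  46  47  40  63  77  82  59  46  48 263 381 382 378 383 387
123 244 274 364 372 262  47  44  35  45  45  51  45  60  72  81  74  71  66  67  54  42 285 383 382 379 368 372
126 242 228 279 363 260  48  51  48  52  59  75  81  71  83  72  73  76  76  73  70  55 343 383 365 366 366 374
```

The lid follows: outer-left corner at (168,98) and rim corner at (175,111) give θ ≈ 1.3. I'll continue the arc.

Emit:
play_rows(
  claw=[1,1,1,1,1,1,1,1],
  delta_pos=[
    [-0.034,0,-0.008],
    [-0.034,0,-0.005],
    [-0.034,0,-0.002],
    [-0.035,0,0],
    [-0.035,0,0.003],
    [-0.036,0,0.006],
    [-0.036,0,0.008],
    [-0.036,0,0.01],
  ],
  delta_rot=[
    [0,0,0],
    [0,0,0],
    [0,0,0],
    [0,0,0],
    [0,0,0],
    [0,0,0],
    [0,0,0],
    [0,0,0],
  ],
)

```text
time: 14.8
ee_pos: [0.5115, 0.1523, 0.1289]
eef_rot: [0.566, 0.824, -0.0, 0.0]
ft_force: [-2.4, 1.3, 1.3]
width: 0.0
grip_force: 1.2
```

```bash
python3 cs.py
```

```text
t14.80 case x 0.0012 y 0.0352 z 0.1289 F case -1.8 2.1 1.3 q [ 0.36  0.28 -0.85  1.75  0.23  1.21 -0.18] w 0.0
```

Emit:
play_rows(
  claw=[1,1,1,1,1,1,1,1],
  delta_pos=[
    [-0.035,0,0.012],
    [-0.034,0,0.015],
    [-0.034,0,0.017],
    [-0.033,0,0.019],
    [-0.03,0,0.021],
    [-0.028,0,0.024],
    [-0.027,0,0.025],
    [-0.025,0,0.026],
  ],
  delta_rot=[
    [0,0,0],
    [0,0,0],
    [0,0,0],
    [0,0,0],
    [0,0,0],
    [0,0,0],
    [0,0,0],
    [0,0,0],
  ],
)

```text
time: 15.6
ee_pos: [0.5294, 0.1063, 0.0969]
eef_rot: [0.566, 0.824, -0.0, 0.0]
ft_force: [-1.0, -0.6, 3.3]
width: 0.0005
grip_force: 1.3
```

```bash
python3 cs.py
```

```text
t15.60 case x 0.0014 y -0.0141 z 0.0969 F case -1.2 -0.2 3.3 q [ 0.41  0.33 -0.81  1.77  0.26  1.15 -0.11] w 0.0005
```

Emit:
play_rows(
  claw=[1,1,1,1,1],
  delta_pos=[
    [-0.02,0,0.026],
    [-0.018,0,0.026],
    [-0.016,0,0.026],
    [-0.012,0,0.026],
    [0,0,0],
  ],
  delta_rot=[
    [0,0,0],
    [0,0,0],
    [0,0,0],
    [0,0,0],
    [0,0,0],
  ],
)

```text
time: 16.1
ee_pos: [0.5334, 0.0946, 0.0755]
eef_rot: [0.566, 0.824, -0.0, -0.0]
ft_force: [1.1, -1.4, -0.9]
width: 0.0005
grip_force: 0.0
```

Emit:
play_rows(
  claw=[1,1,1],
  delta_pos=[
    [0,0,0.012],
    [0,0,0.01],
    [0,0,0],
  ],
  delta_rot=[
    [0,0,0],
    [0,0,0],
    [0,0,0],
  ],
)

```text
time: 16.4
ee_pos: [0.5336, 0.0951, 0.0719]
eef_rot: [0.566, 0.824, 0.0, -0.0]
ft_force: [-0.6, 0.3, -0.3]
width: 0.0005
grip_force: 0.0
```

```bash
python3 cs.py
```

```text
t16.40 case x 0.0013 y -0.0262 z 0.0719 F case -0.5 0.5 -0.3 q [ 0.41  0.36 -0.79  1.79  0.28  1.11 -0.11] w 0.0005
```

Emit:
play_rows(
  claw=[1,1,1,1,1],
  delta_pos=[
    [0,0,0.006],
    [0,0,0.006],
    [0,0,0.006],
    [0,0,0.006],
    [0,0,0],
  ],
  delta_rot=[
    [0,0,0],
    [0,0,0],
    [0,0,0],
    [0,0,0],
    [0,0,0],
  ],
)

```text
time: 16.9
ee_pos: [0.534, 0.0947, 0.0702]
eef_rot: [0.566, 0.824, -0.001, 0.001]
ft_force: [-14.5, -5.9, 37.2]
width: 0.0003
grip_force: 18.3
```

```bash
python3 cs.py; python3 - <<'E'
from tg import *
n=r.camera("side");Z=np.array([0,0,1.]);p=n["pixels"].astype(int).sum(2)
def P(x,yl,zl,th):
    d_=-Y*np.cos(th)+Z*np.sin(th);n=Y*np.sin(th)+Z*np.cos(th);return C+.06*Y+.05*Z+x*X-yl*d_+zl*n
for th in(0,.1,.2,.3):
    print(th,'rimL,outL,rimR,outR,tongue,hingeoutL',proj(n,[P(-.065,-.12,0,th),P(-.065,-.12,.05,th),P(.065,-.12,0,th),P(.065,-.12,.05,th),P(.035,-.14,.005,th),P(-.065,0,.05,th)]).round(0).tolist())
o=r.read_state()["ee_pos"];print('tip',proj(n,[o+[0,0,.02],o+[0,0,.028],o+[0,0,.04]]).round(1).tolist())
for v in range(105,185,3):print(v,' '.join('%3d'%a for a in p[v,160:262:3]))
E
```

```text
t16.90 case x 0.0015 y -0.0266 z 0.0702 F case -15.7 -0.3 37.2 q [ 0.41  0.36 -0.79  1.79  0.29  1.11 -0.11] w 0.0003
0 rimL,outL,rimR,outR,tongue,hingeoutL [[195.0, 167.0], [193.0, 151.0], [238.0, 150.0], [238.0, 135.0], [232.0, 156.0], [172.0, 128.0]]
0.1 rimL,outL,rimR,outR,tongue,hingeoutL [[194.0, 163.0], [191.0, 146.0], [238.0, 147.0], [237.0, 130.0], [232.0, 152.0], [171.0, 127.0]]
0.2 rimL,outL,rimR,outR,tongue,hingeoutL [[193.0, 159.0], [190.0, 141.0], [238.0, 143.0], [235.0, 125.0], [231.0, 147.0], [170.0, 126.0]]
0.3 rimL,outL,rimR,outR,tongue,hingeoutL [[192.0, 154.0], [188.0, 135.0], [237.0, 138.0], [234.0, 120.0], [231.0, 142.0], [169.0, 126.0]]
tip [[210.3, 139.1], [210.1, 136.5], [209.8, 132.5]]
105 383 385 156  38  49  52  63  76  90  86  57  32  31  34  41  54  72 109 137 116 103  87 194 331 275 203 178 114  23 269 387 396 399 404
108 379 387 302  45  66  94  92  90  89  84  48  42  47  51 125 143 143 108  58  97  85  74  52 155 260 351 383 370 198 304 384 391 401 407
111 377 385 373 244  35  78  98 122  90  75 217 277  43  45 106  98  90  84 161 136  54  54  46 327
[... 2700 characters left out ...]

171 244 256 256 243 230 254 260 268 262 240  74  42  52 135 315 160 158 257 227 204 133 136 113  88  68  65  65  76  59  73 351 394 392 395
174 283 346 264 245 235 248 308 317 308 233 200  56  44  66 173 304 121 194 174 140  95  74  74  63  75  65  64  76  63 105 356 391 397 390
177 375 388 335 245 234 232 291 359 388 307 236 175  46  52  70 173 139 116  93  75  72  70  64  66  53  67  77 155 308 364 382 386 397 392
180 372 389 388 338 299 285 353 385 391 377 343 276 137  49  47  77  81  77  72  71  68  62  67  63 101 215 348 395 395 386 376 381 398 400
183 375 389 378 368 363 349 364 384 394 379 381 378 250 132  52  55  71  70  73  65  63  68 147 273 391 396 390 386 405 388 376 374 393 404
```

z stalls at .070 with 37 N, and the lid's outer corner at (238,138) matches θ = 0, so it is shut. Now I lift off and locate the grip.

Emit:
play_rows(
  claw=[1,1,1,1,1,1],
  delta_pos=[
    [0,0,-0.04],
    [0,0,-0.08],
    [0,0,-0.12],
    [0,0,-0.1],
    [-0.1,-0.1,0],
    [0,0,0],
  ],
  delta_rot=[
    [0,0,0],
    [0,0,0],
    [0,0,0],
    [0,0,0],
    [0,0,0],
    [0,0,0],
  ],
)

```text
time: 17.55
ee_pos: [0.522, 0.0663, 0.1361]
eef_rot: [0.567, 0.824, -0.001, 0.001]
ft_force: [0.6, -0.5, 0.1]
width: 0.0007
grip_force: 0.0
```

```bash
python3 cs.py; python3 - <<'E'
from tg import *
s=r.read_state();w=r.camera("wrist");n=r.camera("side");s5,d5=pickle.load(open('c5.pkl','rb'))
def red(p):
    h=cv2.cvtColor(p,cv2.COLOR_RGB2HSV).astype(int);return blobs(((h[...,0]<7)|(h[...,0]>172))&(h[...,1]>150)&(h[...,2]>70),15)
rel=lambda P:((P-C)@X,(P-C)@Y,P[2])
print('w5',red(d5["wrist"]["pixels"]));print('wnow',red(w["pixels"]));print('side',[b for b in red(n["pixels"]) if b[0][1]>100],'side5',[b for b in red(d5["side"]["pixels"]) if b[0][1]>100])
c5=wc(s5,d5["wrist"])
for b in red(d5["wrist"]["pixels"]):
    a=b[0]
    if a[1]>200: print(np.round([rel(onz(c5,(a[0]+a[2]/2,v),.098)) for v in(a[1],a[1]+a[3]/2,a[1]+a[3])],4))
for b in red(n["pixels"]):
    if b[0][1]>130:a=b[0];print('side top edge',np.round([rel(onz(n,(u,a[1]+3),.098)) for u in(a[0],a[0]+a[2]/2,a[0]+a[2])],4))
Z=np.array([0,0,1.])
def P(x,yl,zl,th):
    d_=-Y*np.cos(th)+Z*np.sin(th);q=Y*np.sin(th)+Z*np.cos(th);return C+.06*Y+.05*Z+x*X-yl*d_+zl*q
c=wc(s,w)
for th in(0,.1):print(th,'side front-top edge',proj(n,[P(x,-.12,.05,th) for x in(-.04,0,.04)]).round(1).tolist())
p=n["pixels"].astype(int).sum(2);print('col 215',list(zip(range(132,160),p[132:160,215].tolist())),'col 226',list(zip(range(130,152),p[130:152,226].tolist())))
E
```

```text
t17.55 case x -0.0199 y -0.0488 z 0.1361 F case 0.4 -0.7 0.1 q [ 0.5   0.25 -0.81  1.76  0.19  1.21  0.  ] w 0.0007
w5 [([219, 241, 12, 16, 169], [224.8, 248.2])]
wnow [([230, 228, 8, 12, 60], [233.8, 234.0])]
side [([207, 151, 10, 17, 97], [211.8, 158.2])] side5 [([202, 143, 14, 8, 62], [208.9, 147.4]), ([207, 152, 9, 16, 87], [211.7, 158.6])]
[[-0.0318 -0.0811  0.098 ]
 [-0.0321 -0.0922  0.098 ]
 [-0.0325 -0.1035  0.098 ]]
side top edge [[-0.0408 -0.0874  0.098 ]
 [-0.0306 -0.0939  0.098 ]
 [-0.0204 -0.1003  0.098 ]]
0 side front-top edge [[201.8, 147.6], [216.0, 142.5], [229.7, 137.6]]
0.1 side front-top edge [[200.4, 142.5], [214.7, 137.5], [228.4, 132.7]]
col 215 [(132, 103), (133, 116), (134, 105), (135, 88), (136, 102), (137, 111), (138, 91), (139, 77), (140, 101), (141, 118), (142, 110), (143, 107), (144, 79), (145, 73), (146, 71), (147, 64), (148, 65), (149, 57), (150, 65), (151, 69), (152, 64), (153, 76), (154, 109), (155, 146), (156, 163), (157, 176), (158, 183), (159, 180)] col 226 [(130, 199), (131, 204), (132, 191), (133, 159), (134, 108), (135, 95), (136, 106), (137, 121), (138, 116), (139, 104), (140, 81), (141, 73), (142, 71), (143, 69), (144, 66), (145, 63), (146, 73), (147, 63), (148, 60), (149, 60), (150, 59), (151, 61)]
```

Front edge rows 143.5 and 139.3 match θ = 0, so the lid is shut. The grip is at case x ≈ −.031, y ≈ −.092. I go to its −x side.

Emit:
play_rows(
  claw=[1,1,1,1,1,1,1,1],
  delta_pos=[
    [-0.11,-0.15,0],
    [-0.106,-0.135,0],
    [0,0,0.1],
    [0,0,0.12],
    [0,0,0.12],
    [0,0,0.08],
    [0,0,0.03],
    [0,0,0],
  ],
  delta_rot=[
    [0,0,0],
    [0,0,0],
    [0,0,0],
    [0,0,0],
    [0,0,0],
    [0,0,0],
    [0,0,0],
    [0,0,0],
  ],
)

```text
time: 18.45
ee_pos: [0.4842, 0.0091, 0.0448]
eef_rot: [0.566, 0.825, -0.0, -0.001]
ft_force: [-0.5, 0.9, 0.5]
width: 0.0002
grip_force: 0.0
```

```bash
python3 cs.py
```

```text
t18.45 case x -0.0756 y -0.0887 z 0.0448 F case -0.2 1.0 0.5 q [ 0.59  0.26 -0.78  1.96  0.21  1.01  0.09] w 0.0002
```

Emit:
play_rows(
  claw=[1,1,1,1,1,1,1,1],
  delta_pos=[
    [-0.012,0,0],
    [0,0.04,0],
    [0,0.04,0],
    [0,0.04,0],
    [0,0.04,0],
    [0,0.03,0],
    [0,0.03,0],
    [0,0,0],
  ],
  delta_rot=[
    [0,0,0],
    [0,0,0],
    [0,0,0],
    [0,0,0],
    [0,0,0],
    [0,0,0],
    [0,0,0],
    [0,0,0],
  ],
)

```text
time: 19.25
ee_pos: [0.5271, 0.0222, 0.0452]
eef_rot: [0.566, 0.824, 0.0, -0.0]
ft_force: [-0.8, -0.3, -0.3]
width: 0.0006
grip_force: 0.0
```

```bash
python3 cs.py
```

```text
t19.25 case x -0.0308 y -0.0918 z 0.0452 F case -0.9 0.0 -0.3 q [ 0.52  0.35 -0.75  1.85  0.28  1.04  0.03] w 0.0006
```

```bash
cat >grip.py <<'E'
from tg import *
n=r.camera("side");h=cv2.cvtColor(n["pixels"],cv2.COLOR_RGB2HSV).astype(int)
for b in blobs(((h[...,0]<7)|(h[...,0]>172))&(h[...,1]>150)&(h[...,2]>70),8):
    if 120<b[0][1]<200:print(b)
for x in(-.03,-.02,-.01,0,.01,.02):print(x,proj(n,[C+x*X-.092*Y+[0,0,.098],C+x*X-.092*Y+[0,0,.062]]).round(1).tolist())
E
python3 grip.py
```

```text
([219, 150, 4, 7, 21], [220.5, 153.1])
-0.03 [[211.8, 153.5], [212.7, 165.2]]
-0.02 [[215.4, 152.2], [216.2, 163.8]]
-0.01 [[219.0, 150.9], [219.6, 162.5]]
0 [[222.5, 149.6], [223.1, 161.1]]
0.01 [[226.0, 148.3], [226.5, 159.8]]
0.02 [[229.5, 147.0], [229.8, 158.5]]
```

The grip moved from column 216 to 223, about +18 mm. I keep pushing to the stop.

Emit:
play_rows(
  claw=[1,1,1,1,1,1],
  delta_pos=[
    [0,0.025,0],
    [0,0.025,0],
    [0,0.025,0],
    [0,0.02,0],
    [0,0.01,0],
    [0,0,0],
  ],
  delta_rot=[
    [0,0,0],
    [0,0,0],
    [0,0,0],
    [0,0,0],
    [0,0,0],
    [0,0,0],
  ],
)

```text
time: 19.9
ee_pos: [0.545, 0.029, 0.0449]
eef_rot: [0.566, 0.824, -0.001, -0.001]
ft_force: [-8.8, -2.6, 4.0]
width: 0.0004
grip_force: 4.5
```

```bash
python3 cs.py
```

```text
t19.90 case x -0.0117 y -0.0919 z 0.0449 F case -9.2 0.7 4.0 q [ 0.49  0.39 -0.74  1.8   0.3   1.06  0.  ] w 0.0004
```

Emit:
play_rows(
  claw=[1,1,1],
  delta_pos=[
    [0,0.008,0],
    [0,0.007,0],
    [0,0,0],
  ],
  delta_rot=[
    [0,0,0],
    [0,0,0],
    [0,0,0],
  ],
)

```text
time: 20.2
ee_pos: [0.5453, 0.0291, 0.0447]
eef_rot: [0.566, 0.824, -0.003, -0.002]
ft_force: [-21.6, -5.5, 16.4]
width: 0.0004
grip_force: 12.4
```

```bash
python3 cs.py; python3 grip.py | head -2
```

```text
t20.20 case x -0.0114 y -0.0919 z 0.0447 F case -22.1 2.7 16.4 q [ 0.49  0.4  -0.74  1.8   0.31  1.07 -0.  ] w 0.0004
([226, 149, 4, 5, 17], [227.4, 150.9])
-0.03 [[211.8, 153.5], [212.7, 165.2]]
```

The bolt is hard against its stop: 22 N with no further motion, about 38 mm of travel, grip at x ≈ +.007, so its plate spans the tongue. I back off and check.

Emit:
play_rows(
  claw=[1,1,1,1,1,1,1,1],
  delta_pos=[
    [0,-0.03,0],
    [0,-0.05,0],
    [0,-0.05,0],
    [0,0,-0.1],
    [0,0,-0.2],
    [0,0,-0.2],
    [-0.15,0,-0.2],
    [-0.2,0,0],
  ],
  delta_rot=[
    [0,0,0],
    [0,0,0],
    [0,0,0],
    [0,0,0],
    [0,0,0],
    [0,0,0],
    [0,0,0],
    [0,0,0],
  ],
)

```text
time: 21.05
ee_pos: [0.5525, -0.043, 0.1916]
eef_rot: [0.565, 0.825, 0.002, 0.005]
ft_force: [1.1, 0.5, 0.0]
width: 0.0008
grip_force: 0.0
```

Emit:
play_rows(
  claw=[1,1,1,1],
  delta_pos=[
    [-0.2,0,0],
    [-0.2,0,0],
    [0,0,0],
    [0,0,0],
  ],
  delta_rot=[
    [0,0,0],
    [0,0,0],
    [0,0,0],
    [0,0,0],
  ],
)

```text
time: 21.45
ee_pos: [0.5782, -0.1197, 0.185]
eef_rot: [0.567, 0.824, 0.0, -0.0]
ft_force: [-0.1, 1.8, -0.3]
width: 0.0
grip_force: 0.0
```

```bash
python3 cs.py; python3 grip.py; python3 - <<'E'
from tg import *
d0=pickle.load(open('c0.pkl','rb'))
n=r.camera("side");p=n["pixels"].astype(int).sum(2);print('col 215',list(zip(range(139,149),p[139:149,215].tolist())),'col 226',list(zip(range(134,145),p[134:145,226].tolist())))
dk=np.abs(n["pixels"].astype(int)-d0["side"]["pixels"]).sum(2)>60
for nm,(x0,x1,y0,y1) in dict(honey=(195,225,210,255),bottle=(266,296,180,245),spool=(300,330,172,205),t1=(165,202,282,334),t2=(282,320,288,340),t3=(240,279,335,384)).items():print(nm,int(dk[y0:y1,x0:x1].sum()))
E
```

```text
t21.45 case x -0.0340 y -0.2426 z 0.1850 F case 0.5 1.8 -0.3 q [ 0.69  0.34 -0.7   1.54  0.22  1.35  0.33] w 0.0
([221, 146, 10, 17, 97], [225.6, 152.9])
-0.03 [[211.8, 153.5], [212.7, 165.2]]
-0.02 [[215.4, 152.2], [216.2, 163.8]]
-0.01 [[219.0, 150.9], [219.6, 162.5]]
0 [[222.5, 149.6], [223.1, 161.1]]
0.01 [[226.0, 148.3], [226.5, 159.8]]
0.02 [[229.5, 147.0], [229.8, 158.5]]
col 215 [(139, 138), (140, 135), (141, 137), (142, 136), (143, 109), (144, 90), (145, 78), (146, 71), (147, 74), (148, 67)] col 226 [(134, 205), (135, 149), (136, 137), (137, 137), (138, 134), (139, 123), (140, 97), (141, 76), (142, 79), (143, 74), (144, 70)]
honey 137
bottle 0
spool 0
t1 0
t2 0
t3 0
```

```bash
python3 - <<'E'
from tg import *
d0=pickle.load(open('c0.pkl','rb'));n=r.camera("side")
for q in(d0["side"],n):
    g=cv2.Canny(q["pixels"][205:260,190:230],60,150);ys,xs=np.nonzero(g);print(len(xs),xs.min(),xs.max(),ys.min(),ys.max(),np.round([xs.mean(),ys.mean()],1))
    h=cv2.cvtColor(q["pixels"],cv2.COLOR_RGB2HSV).astype(int);m=np.zeros(h.shape[:2],bool);m[205:260,190:230]=1
    print(blobs(m&(h[...,1]<60),30))
dk=np.abs(n["pixels"].astype(int)-d0["side"]["pixels"]).sum(2)>60;dk[:205]=0;dk[260:]=0;dk[:,:170]=0;dk[:,240:]=0
print(blobs(dk,10)); print(d0["side"]["pixels"][245,200:222:4].tolist(),n["pixels"][245,200:222:4].tolist())
E
```

```text
264 1 34 6 51 [18.8 30.9]
[([196, 212, 27, 24, 494], [208.8, 223.4]), ([200, 241, 22, 10, 104], [210.7, 245.9])]
288 0 39 0 50 [19.2 29.7]
[([196, 212, 26, 24, 507], [208.7, 223.2]), ([199, 240, 23, 11, 113], [210.6, 245.7])]
[([170, 205, 70, 30, 1036], [196.4, 214.5])]
[[81, 74, 63], [89, 82, 69], [97, 88, 75], [99, 90, 77], [101, 92, 78], [98, 90, 76]] [[87, 79, 67], [96, 88, 75], [104, 95, 80], [106, 97, 83], [109, 100, 85], [106, 97, 82]]
```

The honey hasn't moved; the change there is only the arm's shadow. The lid is shut, the bolt is at its stop and the arm is clear, so I hand in.

```bash
python3 -c "
from bench import r
print(r.close_job())"
```

```text
the job is handed in; nothing more can be done
None
```

I handed the job in at about 21.5 s of robot time: the red jar is upright in the nest, the case is shut edge to edge, the bolt is at its end stop, and the honey, bottle, spool and turquoise jars were not moved.

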